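# Restock the stall's condiment caddy

## Robot

A 6-joint arm with a two-finger parallel gripper is mounted at the origin on the work surface. World frame = base frame: x ahead of the robot, y to its left, z up, the work surface at z = 0. Lengths are in mm, angles in rad, forces in N, time in s.
With the tool pointing down it reaches from about 250 to 775 mm from the base axis. Payload 8.9 kg.
Tool frame: the origin (TCP) lies at the very end of the fingers, on their centre line; the grasp point (between the pads) lies 19 mm behind it (grasp_offset is the distance from the TCP to the grasp point, in mm); z points along the fingers, y is the direction in which the jaws open and shut (so a half turn about z gives the same grasp; the last joint's range is limited). The gripper opens to 85 mm and grips with 20 to 120 N. Pads are 22 mm wide; open, the fingers measure 114 mm over their backs; the gripper's body (76 mm by 85 mm) begins 54 mm behind the grasp point. The pads swing forward as they close: fully open they stand 13 mm farther back than shut.
Start: joints at [0.962, 0.291, -0.153, 1.127, 0, 1.431], TCP at [237.666, 468.122, 231.305] pointing down, gripper open.
Joint ranges: [-2.52, 2.52], [-0.91, 1.74], [-1.3, 1.37], [-1.96, 2.02], [-1.52, 1.47], [-3.14, 3.14]. Speed limits (rad/s): [2.22, 2.22, 2.79, 3.14, 3.14, 3.14].

## Interface

Orientations are given as a rotation vector (axis times angle).
In Python, from plant import read_state, camera, finish_job, grasp_offset gives the robot as it stands.
- The arm moves only by the tool drive_tool, never from a script. Its argument "motion" is one flat list of numbers, 6 for each row, row after row: the shift along the world's x, y, z in units of 40 mm (1.0 is 40 mm), then the turn, a rotation vector about the world's x, y, z in units of 8 degrees (1.0 is 8 degrees). In form: [x, y, z, wx, wy, wz, x, y, z, wx, wy, wz, ...]. A call has 1 to 12 rows; each row shifts and turns the commanded pose from where the row before left it; what a row does not reach is not made up. A row lasts 1/10 s, in which the tool goes at most 50 mm and 8.59 degrees, less where a joint would pass 70% of its speed; a pose out of reach is approached as far as the arm can. A call is refused whole if a number of a shift passes 1 or a number of a turn 1, either way. A call with a gripper value outside its range is refused whole. "claw" is the closure, from -1 (fully open) to 1 (shut), set as the call begins (left out, the last holds). The fingers move at their own pace and stop on an object; "squeeze" is the grip in N (left out, the last holds). Time passes only in rows, so rows that do not move let the fingers close. It gives the time, the measured TCP pose, the force and the opening at its end, in the units of the state.
- read_state(): the state, without advancing time (a new reading comes with each control period).
- camera(name): name is "side" or "top" or "wrist"; returns a dict with "img" (400x640x3 uint8, blue, green, red), "mtx" (3x3 intrinsics, pixels), "R" (3x3) and "t" (3): a world point X has camera coordinates R X + t. Camera axes: x right, y down, z forward; pixel columns grow to the right and rows downward; lengths in mm; the calibration is good to about 2 mm. The wrist camera is an equidistant fisheye: a pixel r from the principal point sees the ray r / f radians off the axis. A picture is of the moment at which its call begins. There is no depth.
- finish_job(): hands the job in, once; it reports no verdict.
The state is a dict: "time_s": time; "q": joint angles; "joint_vel": joint speeds; "joint_efforts": joint torques, N m; "tcp_pos": TCP position; "eef_rot": TCP orientation; "wrist_force": force on the tool from outside, world axes, zero at the start; "moment": the same for the moment, N m; "grip_width": finger opening in mm.
Only numpy, scipy, OpenCV 4.12 (cv2) and the standard library are available. Lean on these libraries where they do the work, as an engineer would, in place of code of your own. Each camera call takes 0.05 s, during which the arm holds its last target.

## Task

Get the condiment caddy ready for service: lever its stiff cover up with the blade of the scraper (keep the gripper's fingers off the cover while it is shut or barely ajar) and swing it right back, upright or beyond. Then stand every squat steel-capped spice jar on the counter upright in the caddy, each in a cell of its own and right down on its floor, and put the scraper away with its blade pushed fully home in the slot of the wooden blade rack. Leave the tubs, dishes, bottle and spoon where they are.

Things in the scene. Friction and masses are not known exactly. Their poses are not given: they have to be found in the camera images.
- caddy: fixed steel caddy, 154 mm deep (x), 222 long (y), 60 high; origin under its centre; -x side is the front. Inside, a wooden grid (top 42 mm above the counter) forms six square cells 60 x 60 mm, 26 deep, two rows of three, pitch 68. Under the cover the front wall (5 mm thick) has a pry gap 130 mm wide, from 48 to 60 mm above the counter
- pry_gap (a point): centre of the pry gap on the outer face of the caddy's front wall, 54 mm above the counter; axes as the caddy's (blade goes in along +x, at most 130 mm)
- lid (a joint): angle of the cover (rad): 0 shut, grows as its front edge rises, 1.9 at its stop (leaning back); stiff hinge, stays where left; needs about 4 N at 125 mm from the hinge. The cover is a plain metal plate 154 x 222 x 6 mm, no handle, flush with the caddy front; hinge line (dark barrel) along the caddy's back top edge, 77 mm behind its centre, 60 mm up
- cell0 (a point): centre of the floor of cell 0, 16 mm above the counter, at -34, -68 mm along the caddy's x and y; axes as the caddy's
- cell1 (a point): centre of the floor of cell 1, 16 mm above the counter, at -34, +0 mm along the caddy's x and y; axes as the caddy's
- cell2 (a point): centre of the floor of cell 2, 16 mm above the counter, at -34, +68 mm along the caddy's x and y; axes as the caddy's
- cell3 (a point): centre of the floor of cell 3, 16 mm above the counter, at +34, -68 mm along the caddy's x and y; axes as the caddy's
- cell4 (a point): centre of the floor of cell 4, 16 mm above the counter, at +34, +0 mm along the caddy's x and y; axes as the caddy's
- cell5 (a point): centre of the floor of cell 5, 16 mm above the counter, at +34, +68 mm along the caddy's x and y; axes as the caddy's
- scraper: scraper lying flat, 210 mm long: dark wooden handle 100 x 26 wide x 22 high from x = -100 to 0 mm, steel blade 110 x 45 wide x 3 thick from x = 0 to +110 mm, at mid-height of the handle (11 mm above its underside); origin on the underside at the joint of handle and blade; balance point x = -28 mm; 0.14 kg
- scraper_tip (a point): middle of the blade's front edge; axes as the scraper's
- jar0: squat spice jar: round amber glass body 54 mm diameter and 45 high, on it a steel neck and cap 40 mm diameter up to 80 mm; stands upright, heavy base; origin under its centre, z up its axis; 0.18 kg. May be absent
- jar1: squat spice jar: round amber glass body 54 mm diameter and 45 high, on it a steel neck and cap 40 mm diameter up to 80 mm; stands upright, heavy base; origin under its centre, z up its axis; 0.18 kg. May be absent
- jar2: squat spice jar: round amber glass body 54 mm diameter and 45 high, on it a steel neck and cap 40 mm diameter up to 80 mm; stands upright, heavy base; origin under its centre, z up its axis; 0.18 kg. May be absent
- jar3: squat spice jar: round amber glass body 54 mm diameter and 45 high, on it a steel neck and cap 40 mm diameter up to 80 mm; stands upright, heavy base; origin under its centre, z up its axis; 0.18 kg. May be absent
- jar4: squat spice jar: round amber glass body 54 mm diameter and 45 high, on it a steel neck and cap 40 mm diameter up to 80 mm; stands upright, heavy base; origin under its centre, z up its axis; 0.18 kg. May be absent
- jar5: squat spice jar: round amber glass body 54 mm diameter and 45 high, on it a steel neck and cap 40 mm diameter up to 80 mm; stands upright, heavy base; origin under its centre, z up its axis; 0.18 kg. May be absent
- rack: wooden blade rack fixed to the counter, 90 mm deep (x), 100 mm wide (y), 55 mm high; origin under its centre; its -x side is the front (dark strip along that edge of its top) and has a level slot 60 mm wide, 9 mm high, 75 mm deep
- rack_slot (a point): centre of the slot's mouth on the rack's front face, 32 mm above the counter; axes as the rack's (blade goes in along +x)
- vinegar: tall green bottle, 66 mm diameter, 210 mm high; origin under its centre; leave alone
- tub_a: wide amber tub with white lid, 106 mm diameter, 70 mm high; leave alone
- tub_b: clay tub with wooden lid, 96 mm diameter, 60 mm high; leave alone
- dish: white dish, 90 mm diameter, 30 mm high; leave alone
- spoon: steel spoon lying on the counter; leave alone
Things that resemble listed ones, but are neither listed nor needed, are in the scene too. Leave any orange look-alike of the scraper alone.

How it is judged:
By the outcome, as a careful person would: the job done as asked, in the order asked, and still so for the second after the job is handed in, with the robot touching nothing.
Of jar0, jar1, jar2, jar3, jar4, jar5 only 3 to 5 are there at a start; the rules pass over those that are not, and their reading is None.
At some moment in a run one of scraper, jar0, jar1, jar2, jar3, jar4, jar5 may be knocked a few centimetres aside while the robot is not near it.
It also fails if it takes over 210 s, if anything falls off the work surface, if the arm or the gripper's body presses on something with over 40 N, if the wrist force passes 120 N, or if a joint passes its speed limit or range.

## Working session

There is one attempt and no reset: what is moved stays moved. The work goes in short steps, Python scripts to look and compute and a tool call to move; the robot and the scene stay as the last step left them, time stands still between calls to the robot, and variables do not carry over. Pictures are saved under pics/ and viewed, and the job is handed in when it is done.

Besides the shell and the picture viewer there is one more tool, called after "Request:" as name(argument=value, ...) on one line, values as JSON. drive_tool: Moves the arm, as the interface text tells. Its arguments: {"type":"object","properties":{"motion":{"type":"array"},"claw":{"type":"number"},"squeeze":{"type":"number"}},"required":["motion"]}

```bash
ls; mkdir -p pics; cat > h.py <<'E'
import sys; sys.path.insert(0,'.')
import numpy as np, cv2
from plant import read_state, camera, finish_job, grasp_offset
def cap(n,f):
    c=camera(n); np.savez(f'{f}.npz',**{k:np.array(v) for k,v in c.items()}); cv2.imwrite(f'pics/{f}.png',c['img']); return c
def load(f): return dict(np.load(f'{f}.npz'))
def ray(c,u,v,fish=False):
    K=np.array(c['mtx']);R=np.array(c['R']);t=np.array(c['t'])
    x=(u-K[0,2])/K[0,0];y=(v-K[1,2])/K[1,1]
    if fish:
        r=np.hypot(x,y); d=np.array([np.sin(r)*x/max(r,1e-9),np.sin(r)*y/max(r,1e-9),np.cos(r)])
    else: d=np.array([x,y,1.])
    return -R.T@t, R.T@d
def onz(c,u,v,z,fish=False):
    o,d=ray(c,u,v,fish); return o+d*(z-o[2])/d[2]
def proj(c,X):
    K=np.array(c['mtx']);p=np.array(c['R'])@np.array(X,float)+np.array(c['t']); p=K@p; return p[:2]/p[2]
E
python3 - <<'E'
from h import *
for n in ('top','side','wrist'):
    c=cap(n,n+'0'); print(n,c['mtx'],-np.array(c['R']).T@np.array(c['t']),np.array(c['R']))
print(read_state(),grasp_offset)
E
```

```text
pics
top [[370.968219     0.         321.9957884 ]
 [  0.         370.968219   203.73662399]
 [  0.           0.           1.        ]] [289.01022509 -34.34914329 994.35454871] [[-0.00620141 -0.99994659  0.00826792]
 [-0.98244498  0.00455084 -0.18649706]
 [ 0.18644948 -0.00927932 -0.98242073]]
side [[514.96912337   0.         324.76544587]
 [  0.         514.96912337 201.43773143]
 [  0.           0.           1.        ]] [ 983.98545555 1283.13561842 1028.09464162] [[-0.93386404  0.35688486  0.02304656]
 [ 0.17994444  0.52459791 -0.832116  ]
 [-0.30905978 -0.77293611 -0.55412257]]
wrist [[309.70691629   0.         321.84863233]
 [  0.         309.70691629 203.04152774]
 [  0.           0.           1.        ]] [174.91893541 499.00453711 375.22214327] [[ 4.53123173e-01  8.91447913e-01 -9.13177119e-05]
 [ 8.57036748e-01 -4.35603779e-01  2.75204216e-01]
 [ 2.45290445e-01 -1.24779670e-01 -9.61385787e-01]]
{'time_s': 0.15, 'q': array([ 9.61688276e-01,  2.91167329e-01, -1.53927863e-01,  1.12671018e+00,
       -4.22859205e-05,  1.43153697e+00]), 'joint_vel': array([ 0.00117168, -0.00198464,  0.00343262, -0.00014901, -0.00078616,
       -0.00231363]), 'joint_efforts': array([ 2.29140278e-03, -5.37370455e+01,  3.31519210e+01,  1.14797376e-02,
       -1.04165747e-04,  8.49223369e-06]), 'tcp_pos': array([237.49444248, 467.8421806 , 230.86504997]), 'eef_rot': array([-7.31189863e-01, -3.05497849e+00,  1.49945581e-03]), 'wrist_force': array([ 0.01247773,  0.52108046, -0.82026302]), 'moment': array([-0.04330806,  0.0175211 , -0.00567674]), 'grip_width': 85.3396769111933} 18.700000000000003
```

View pics/top0.png

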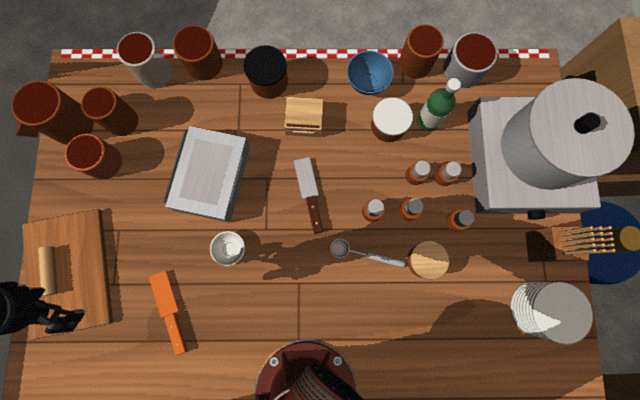

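View pics/side0.png

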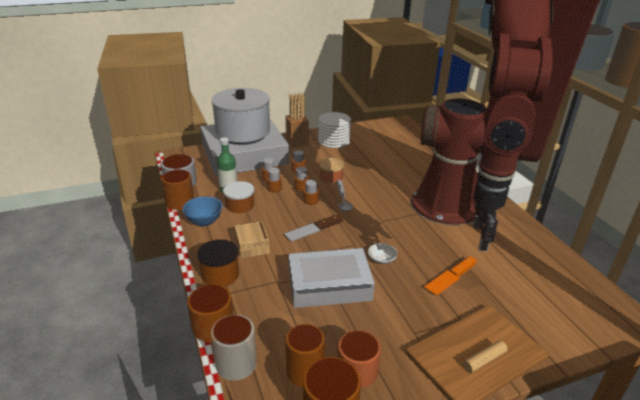

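View pics/wrist0.png

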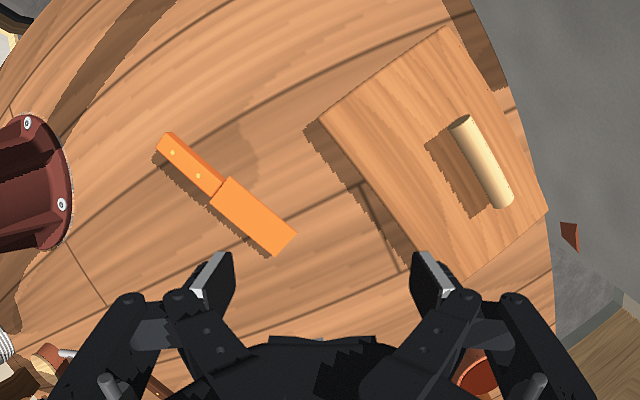

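```bash
python3 - <<'E'
import cv2
a=cv2.imread('pics/top0.png');b=cv2.imread('pics/side0.png')
cv2.imwrite('pics/cropA.png',cv2.resize(a[70:250,345:505],None,fx=4,fy=4,interpolation=cv2.INTER_CUBIC)[:600])
cv2.imwrite('pics/cropB.png',cv2.resize(b[120:220,220:380],None,fx=5,fy=5,interpolation=cv2.INTER_CUBIC))
cv2.imwrite('pics/cropC.png',cv2.resize(a[80:245,155:345],None,fx=3.6,fy=3.6,interpolation=cv2.INTER_CUBIC))
E
```

```text
(no output)
```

View pics/cropA.png

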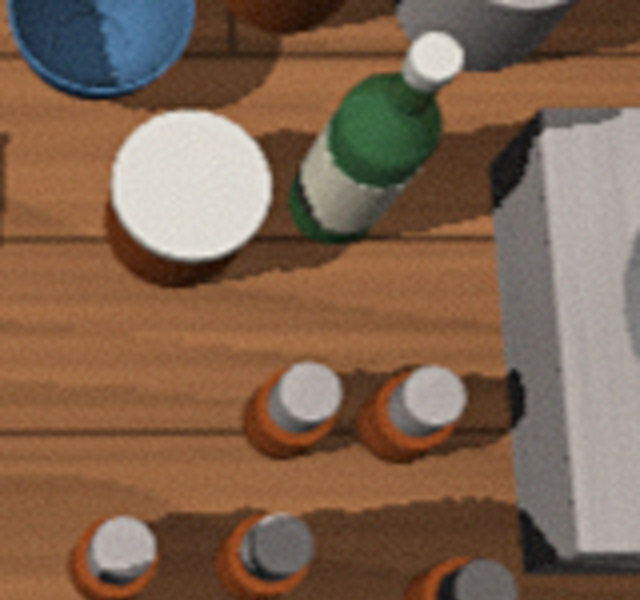

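View pics/cropB.png

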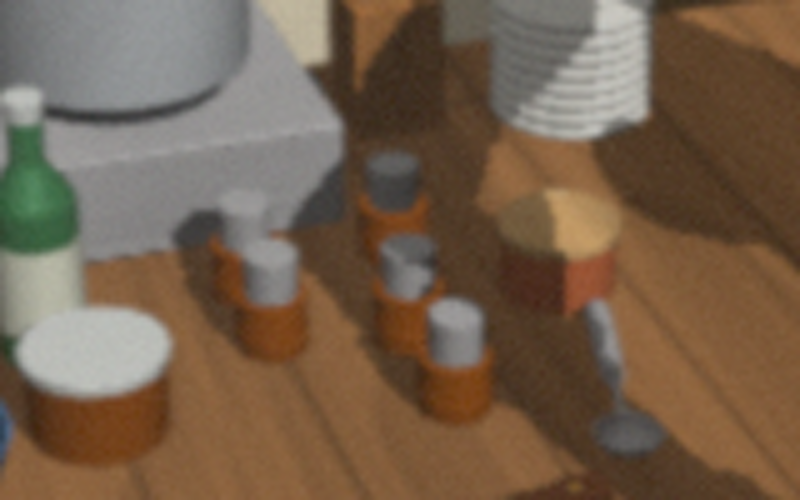

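View pics/cropC.png

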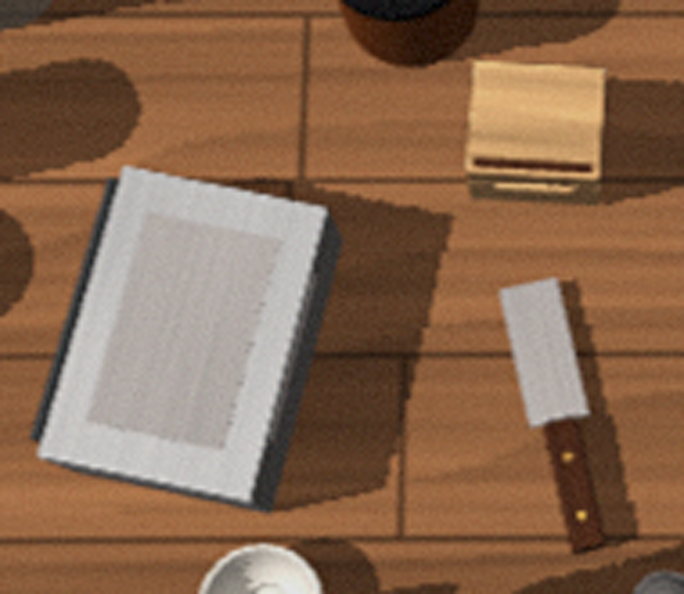

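Top view: caddy at (207,174), with the dark hinge barrel on its left edge, so its front faces image right. The wooden rack is at (304,113) with its dark strip on the lower edge. The dark-handled scraper is at (308,195); the orange one at (168,310) is the look-alike and stays put. The five jar caps are at (421,169), (451,169), (376,206), (413,205) and (464,217), and all five fit the description. Next I measure them.

```bash
python3 - <<'E'
from h import *
a=cv2.imread('pics/top0.png')
cv2.imwrite('pics/cropD.png',cv2.resize(a[145:245,350:490],None,fx=5,fy=5,interpolation=cv2.INTER_CUBIC))
c=load('top0');im=a; hsv=cv2.cvtColor(im,cv2.COLOR_BGR2HSV)
m=((hsv[...,1]<60)&(hsv[...,2]>90)).astype(np.uint8)
n,l,s,ct=cv2.connectedComponentsWithStats(m)
for i in range(1,n):
    if s[i,4]>60 and 150<s[i,0]<480 and 70<s[i,1]<280:
        cn=max(cv2.findContours((l==i).astype(np.uint8),0,2)[0],key=cv2.contourArea); r=cv2.minAreaRect(cn)
        print(s[i],ct[i].round(1),np.round(cv2.boxPoints(r),1).tolist())
E
```

```text
[  468    78   167   131 16328] [547.4 145.3] [[467.29998779296875, 79.69999694824219], [633.0999755859375, 77.0], [635.2000122070312, 206.39999389648438], [469.3999938964844, 209.10000610351562]]
[ 373   97   40   38 1195] [392.4 116. ] [[373.0, 134.0], [373.0, 97.0], [412.0, 97.0], [412.0, 134.0]]
[420 101  21  27 251] [427.8 116.8] [[413.6000061035156, 111.9000015258789], [427.0, 101.0], [441.29998779296875, 118.5999984741211], [427.8999938964844, 129.5]]
[ 166  126   80   94 5113] [205.8 172.6] [[164.5, 206.5], [187.1999969482422, 121.5999984741211], [246.8000030517578, 137.5], [224.10000610351562, 222.39999389648438]]
[294 157  25  42 654] [305.6 177.5] [[292.79998779296875, 160.3000030517578], [309.29998779296875, 156.39999389648438], [318.29998779296875, 194.6999969482422], [301.79998779296875, 198.60000610351562]]
[413 161  18  16 222] [421.  168.5] [[413.0, 161.0], [430.0, 161.0], [430.0, 176.0], [413.0, 176.0]]
[443 162  18  16 228] [451.5 169.5] [[443.0, 162.0], [460.0, 162.0], [460.0, 177.0], [443.0, 177.0]]
[367 199  17  15 196] [375.2 206.4] [[367.0, 199.0], [383.0, 199.0], [383.0, 213.0], [367.0, 213.0]]
[408 199  15  14 167] [415.2 205.5] [[408.0, 199.0], [422.0, 199.0], [422.0, 212.0], [408.0, 212.0]]
[459 210  15  15 173] [466.2 216.9] [[459.0, 210.0], [473.0, 210.0], [473.0, 224.0], [459.0, 224.0]]
[210 231  35  35 890] [226.3 247.4] [[210.0, 231.0], [244.0, 231.0], [244.0, 265.0], [210.0, 265.0]]
[330 239  14  16 151] [336.4 247.3] [[326.5, 247.5], [336.0, 238.0], [346.0, 248.0], [336.5, 257.5]]
[349 249  56  18 254] [382.3 259.1] [[347.70001220703125, 254.5], [349.1000061035156, 248.39999389648438], [404.79998779296875, 261.3999938964844], [403.3999938964844, 267.5]]
```

View pics/cropD.png

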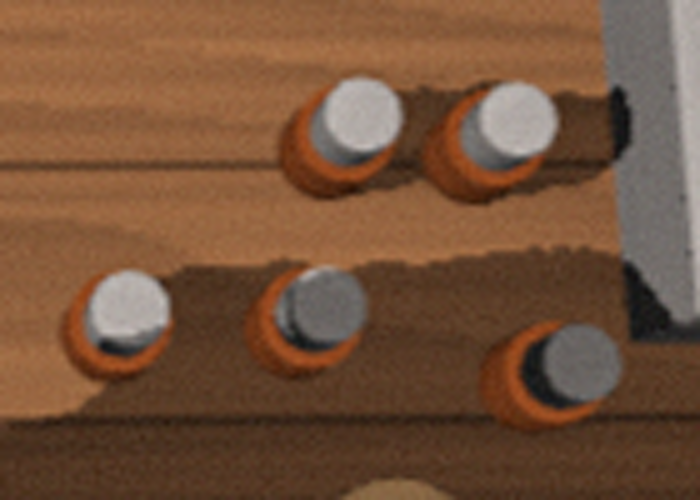

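```bash
python3 - <<'E'
from h import *
c=load('top0'); q=load('side0')
def P(u,v,z): return onz(c,u,v,z)
C=lambda x,y:(155+x/3.6-.4,80+y/3.6-.4)
L=[P(*C(x,y),66) for x,y in [(122,168),(328,208),(254,502),(38,458)]]
print('lid',np.round(L,1),[round(np.linalg.norm(L[i]-L[(i+1)%4]),1) for i in range(4)],np.mean(L,0).round(1))
B=[[187.2,121.6],[246.8,137.5],[224.1,222.4],[164.5,206.5]]
L=np.array([P(u,v,66) for u,v in B]);print('lidrect',L.round(1),[round(np.linalg.norm(L[i]-L[(i+1)%4]),1) for i in range(4)],L.mean(0).round(1))
S=[(292.8,160.3),(309.3,156.4),(318.3,194.7),(301.8,198.6)]
S=np.array([P(u,v,12.5) for u,v in S]);print('blade',S.round(1),S.mean(0).round(1))
print('handle end',P(*C(588,548),22).round(1), 'root',P(*C(560,420),22).round(1))
R=np.array([P(*C(x,y),55) for x,y in [(474,62),(606,70),(600,180),(468,170)]]);print('rack',R.round(1),R.mean(0).round(1))
for u,v in [(422.2,168),(453.2,169),(375.2,205.8),(415,206.2),(466,217.4)]:
    X=P(u,v,80); print('jar',X.round(1),proj(q,X).round(0))
E
```

```text
lid [[675.3 308.6  66. ]
 [643.9 156.6  66. ]
 [427.  201.4  66. ]
 [459.1 354.4  66. ]] [np.float64(155.2), np.float64(221.5), np.float64(156.4), np.float64(221.0)] [551.3 255.2  66. ]
lidrect [[688.4 312.8  66. ]
 [643.6 153.7  66. ]
 [418.5 203.7  66. ]
 [459.9 356.1  66. ]] [np.float64(165.3), np.float64(230.5), np.float64(158.0), np.float64(232.6)] [552.6 256.6  66. ]
blade [[597.5  36.   12.5]
 [608.5  -9.4  12.5]
 [500.3 -33.8  12.5]
 [489.7  10.8  12.5]] [549.    0.9  12.5]
handle end [398.4 -32.4  22. ] root [494.1 -12.   22. ]
rack [[764.2  52.3  55. ]
 [757.5 -47.6  55. ]
 [669.5 -42.5  55. ]
 [677.6  55.7  55. ]] [717.2   4.5  55. ]
jar [ 554.5 -300.2   80. ] [274. 169.]
jar [ 551.6 -379.7   80. ] [269. 159.]
jar [ 456.7 -176.5   80. ] [311. 181.]
jar [ 455.2 -276.5   80. ] [302. 168.]
jar [ 426.1 -402.7   80. ] [298. 151.]
```

```bash
cat >> h.py <<'E'
from scipy.spatial.transform import Rotation as Rn
def go(x,y,z,jaw=None,mod=180,full=False):
    """print the shift in units and turn (world rotvec units) to bring TCP to xyz, tool down, tool y at jaw deg"""
    s=read_state(); p=s['tcp_pos']; R=Rn.from_rotvec(s['eef_rot']).as_matrix()
    cur=np.degrees(np.arctan2(R[1,1],R[0,1]))
    d=(np.array([x,y,z])-p)/40
    print('t',round(s['time_s'],1),'p',p.round(1),'jaw',round(cur,1),'zax',R[:,2].round(3),'q',s['q'].round(2),'F',s['wrist_force'].round(1),'w',round(s['grip_width'],1))
    out=None
    if jaw is not None:
        best=[]
        for k in (-1,0,1,2):
            w=jaw+180*k if mod==180 else jaw+360*k
            dl=(w-cur+540)%360-180; best.append(dl)
        best=sorted(set(np.round(best,2)),key=abs)
        for dl in best[:2]:
            y=np.radians(cur+dl); Y=np.array([np.cos(y),np.sin(y),0]);Z=np.array([0,0,-1.]);X=np.cross(Y,Z)
            Rt=np.stack([X,Y,Z],1); print('turn',(Rn.from_matrix(Rt@R.T).as_rotvec(degrees=True)/8).round(3))
    print('shift units',d.round(3))
E
python3 - <<'E'
from h import *
go(473.5,-16.3,150,102.6)
E
```

```text
t 0.1 p [237.5 467.8 230.9] jaw 63.1 zax [-0.001 -0.001 -1.   ] q [ 0.96  0.29 -0.15  1.13 -0.    1.43] F [ 0.   0.5 -0.8] w 85.3
turn [ 7.00e-03 -2.00e-03  4.94e+00]
turn [-2.000e-03 -9.000e-03 -1.756e+01]
shift units [  5.9   -12.104  -2.022]
```

Request:
drive_tool(motion=[0.49, -1, -0.15, 0, 0, 0.41, 0.49, -1, -0.15, 0, 0, 0.41, 0.49, -1, -0.15, 0, 0, 0.41, 0.49, -1, -0.15, 0, 0, 0.41, 0.49, -1, -0.15, 0, 0, 0.41, 0.49, -1, -0.15, 0, 0, 0.41, 0.49, -1, -0.15, 0, 0, 0.41, 0.49, -1, -0.15, 0, 0, 0.41, 0.49, -1, -0.15, 0, 0, 0.41, 0.49, -1, -0.15, 0, 0, 0.41, 0.49, -1, -0.15, 0, 0, 0.41, 0.49, -1, -0.15, 0, 0, 0.41], claw=-0.2)

```text
time_s: 1.35
tcp_pos: [473.3, -13.7, 159.0]
eef_rot: [-0.344, 3.123, 0.0]
wrist_force: [0.4, 1.0, 0.1]
grip_width: 51.2
```

Request:
drive_tool(motion=[0, 0, 0, 0, 0, 0, 0, 0, 0, 0, 0, 0])

```text
time_s: 1.55
tcp_pos: [472.6, -12.7, 158.8]
eef_rot: [0.336, -3.122, -0.001]
wrist_force: [0.0, -0.1, 0.3]
grip_width: 51.1
```

```bash
python3 - <<'E'
from h import *
cap('wrist','w1');cap('side','s1')
go(473.5,-16.3,90,102.6)
E
```

```text
t 1.6 p [472.3 -11.3 159.2] jaw 102.4 zax [-0.001  0.    -1.   ] q [-0.18  0.25 -0.41  0.91  0.   -0.4 ] F [-0.6 -0.2  0.1] w 51.0
turn [-0.003 -0.006  0.02 ]
turn [-9.000e-03  5.000e-03 -2.248e+01]
shift units [ 0.031 -0.126 -1.729]
```

View pics/w1.png

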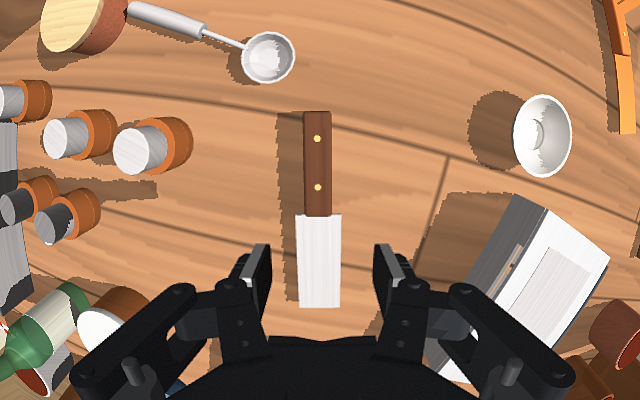

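```bash
python3 - <<'E'
from h import *
w=load('w1')
print(-w['R'].T@w['t'])
for n,u,v,z in [('end',317,112,22),('rootL',303,215,22),('rootR',332,215,22),('bL',297,215,12.5),('bR',341,214,12.5),('tipL',298,306,12.5),('tipR',340,307,12.5)]:
    print(n,onz(w,u,v,z,True).round(1))
for i in range(4): print(read_state()['tcp_pos'].round(1))
E
```

```text
[404.19257143 -28.30423171 303.29845508]
end [400.8 -32.9  22. ]
rootL [498.2 -25.7  22. ]
rootR [492.3   1.4  22. ]
bL [502.6 -31.5  12.5]
bR [492.4  10.8  12.5]
tipL [609.1 -10.7  12.5]
tipR [600.4  35.9  12.5]
[472.3 -11.3 159.2]
[472.3 -11.3 159.2]
[472.3 -11.3 159.2]
[472.3 -11.3 159.2]
```

Request:
drive_tool(motion=[0.07, -0.12, -0.6, 0, 0, 0, 0, 0, -0.8, 0, 0, 0, 0, 0, -0.8, 0, 0, 0, 0, 0, -0.8, 0, 0, 0, 0, 0, -0.5, 0, 0, 0, 0, 0, 0, 0, 0, 0, 0, 0, 0, 0, 0, 0])

```text
time_s: 2.35
tcp_pos: [475.5, -15.8, 19.9]
eef_rot: [0.342, -3.123, -0.0]
wrist_force: [1.3, 0.1, -0.8]
grip_width: 50.7
```

```bash
python3 - <<'E'
from h import *
cap('wrist','w2')
go(475,-16,4,102.6)
E
```

```text
t 2.4 p [476.3 -16.1  20.4] jaw 102.5 zax [ 0.001 -0.    -1.   ] q [-0.19  0.44 -0.58  0.55  0.   -0.41] F [0.2 0.  0.1] w 50.6
turn [0.002 0.009 0.011]
turn [ 1.4000e-02 -3.0000e-03 -2.2489e+01]
shift units [-0.032  0.003 -0.411]
```

View pics/w2.png

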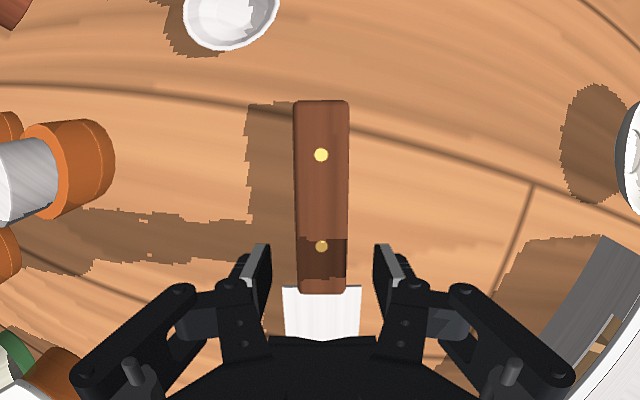

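Request:
drive_tool(motion=[0, 0, -0.2, 0, 0, 0, 0, 0, -0.2, 0, 0, 0, 0, 0, 0, 0, 0, 0])

```text
time_s: 2.7
tcp_pos: [475.2, -16.6, 2.7]
eef_rot: [0.34, -3.122, -0.0]
wrist_force: [-0.4, -0.7, 0.1]
grip_width: 51.2
```

Request:
drive_tool(motion=[0, 0, 0, 0, 0, 0, 0, 0, 0, 0, 0, 0, 0, 0, 0, 0, 0, 0, 0, 0, 0, 0, 0, 0, 0, 0, 0, 0, 0, 0], claw=1, squeeze=110)

```text
time_s: 3.2
tcp_pos: [475.8, -16.7, 3.9]
eef_rot: [-0.34, 3.123, -0.0]
wrist_force: [-1.8, 0.6, 7.0]
grip_width: 23.5
```

Request:
drive_tool(motion=[0, 0, 0.5, 0, 0, 0, 0, 0, 0.8, 0, 0, 0, 0, 0, 0.8, 0, 0, 0, 0, 0, 0.4, 0, 0, 0, 0, 0, 0, 0, 0, 0])

```text
time_s: 3.7
tcp_pos: [477.4, -17.0, 105.5]
eef_rot: [-0.34, 3.119, -0.002]
wrist_force: [0.3, 0.0, -1.2]
grip_width: 23.9
```

```bash
python3 - <<'E'
from h import *
cap('wrist','w3');cap('side','s3');cap('top','t3')
go(475,-16,4,102.6)
E
```

```text
t 3.9 p [475.  -16.6 102.4] jaw 102.4 zax [-0.001  0.    -1.   ] q [-0.19  0.32 -0.49  0.77  0.   -0.41] F [-1.2  0.4 -2.4] w 23.4
turn [-0.002 -0.009  0.02 ]
turn [-1.400e-02  3.000e-03 -2.248e+01]
shift units [ 0.     0.015 -2.46 ]
```

View pics/w3.png

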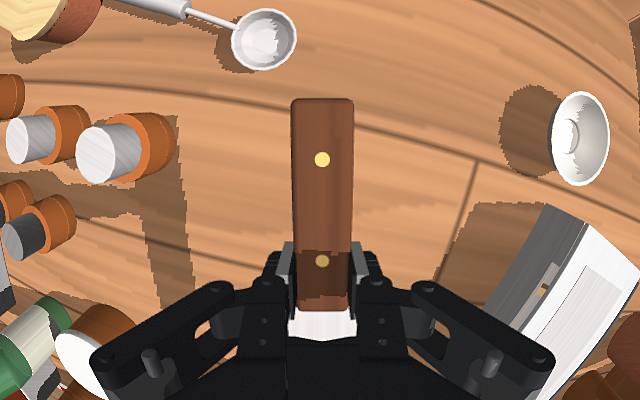

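View pics/s3.png

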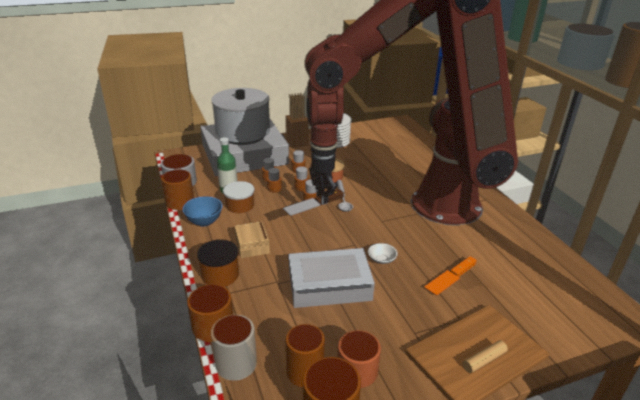

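```bash
python3 - <<'E'
from h import *
a=cv2.imread('pics/t3.png');b=cv2.imread('pics/s3.png')
A=cv2.resize(a[140:215,270:350],None,fx=5,fy=5,interpolation=cv2.INTER_CUBIC)
B=cv2.resize(b[185:235,260:360],None,fx=4,fy=7.5,interpolation=cv2.INTER_CUBIC)
B=cv2.resize(b[180:240,265:345],None,fx=5,fy=5,interpolation=cv2.INTER_CUBIC)
cv2.imwrite('pics/ab.png',np.hstack([A,np.vstack([B,np.zeros((75,400,3),np.uint8)])]))
t=load('t3');s=load('s3')
for d in (0,22.5,-22.5):
  p=np.array([475,-16.6,111]); e=np.array([np.cos(.2193),np.sin(.2193),0]); n=np.array([-e[1],e[0],0])
  X=p+130*e+d*n; print(X.round(1),proj(t,X).round(1),proj(s,X).round(1))
E
```

```text
[601.9  11.7 111. ] [299.8 146.7] [287.  210.2]
[597.   33.6 111. ] [291.  148.6] [290.6 213.7]
[606.8 -10.3 111. ] [308.7 144.8] [283.4 206.7]
```

View pics/ab.png

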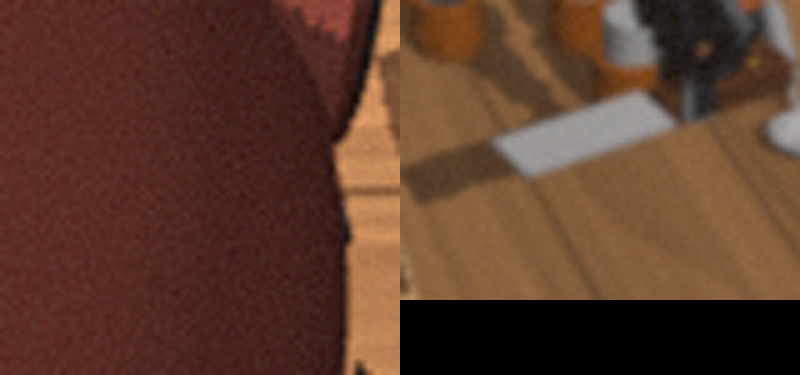

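```bash
python3 - <<'E'
from h import *
s=load('s3')
p=np.array([475,-16.6,111]); e=np.array([np.cos(.2193),np.sin(.2193),0]); n=np.array([-e[1],e[0],0])
for d in (22.5,-22.5):
  X=p+20*e+d*n; print(X.round(1),proj(s,X).round(1))
q=load('side0')
# caddy corners at z66, and blade on table before
for X in [(675.3,308.6,66),(643.9,156.6,66),(427,201.4,66),(459.1,354.4,66),(597.5,36,12.5),(608.5,-9.4,12.5),(500.3,-33.8,12.5),(489.7,10.8,12.5)]: print(proj(q,X).round(1))
b=cv2.imread('pics/side0.png')
B=cv2.resize(b[205:310,275:385],None,fx=5,fy=5,interpolation=cv2.INTER_CUBIC);cv2.imwrite('pics/cad.png',B)
B=cv2.resize(b[205:250,275:345],None,fx=8,fy=8,interpolation=cv2.INTER_CUBIC);cv2.imwrite('pics/bl.png',B)
E
```

```text
[489.6   9.7 111. ] [320.4 203.4]
[499.4 -34.2 111. ] [312.9 196.8]
[294.3 288.6]
[288.4 252.1]
[362.2 245.8]
[374.5 281.2]
[291.1 239.4]
[283.6 232. ]
[312.4 221.4]
[319.9 228.3]
```

View pics/cad.png

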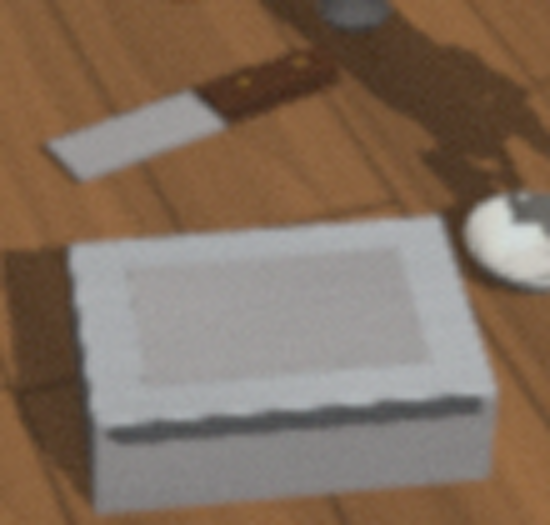

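View pics/bl.png

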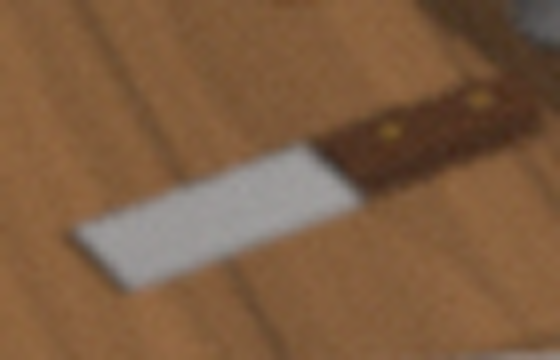

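Request:
drive_tool(motion=[0.07, 0.1, 0, 0, 0, 0.82, 0.07, 0.1, 0, 0, 0, 0.82, 0.07, 0.1, 0, 0, 0, 0.82, 0.07, 0.1, 0, 0, 0, 0.82, 0.07, 0.1, 0, 0, 0, 0.82, 0.07, 0.1, 0, 0, 0, 0.82, 0.07, 0.1, 0, 0, 0, 0.82, 0.07, 0.1, 0, 0, 0, 0.82, 0.07, 0.1, 0, 0, 0, 0.82, 0.07, 0.1, 0, 0, 0, 0.82, 0, 0, 0, 0, 0, 0, 0, 0, 0, 0, 0, 0])

```text
time_s: 5.05
tcp_pos: [502.9, 23.3, 102.3]
eef_rot: [1.973, -2.443, -0.002]
wrist_force: [-0.7, 0.8, -1.5]
grip_width: 23.6
```

```bash
python3 - <<'E'
from h import *
cap('wrist','w4');cap('side','s4');cap('top','t4')
go(503,23.2,46.5,168.25)
E
```

```text
t 5.2 p [503.3  23.2 102.9] jaw 167.9 zax [-0.001 -0.    -1.   ] q [-0.1   0.37 -0.41  0.79 -0.   -1.46] F [-0.5  0.6 -1.6] w 23.9
turn [ 0.    -0.005  0.041]
turn [-8.0000e-03 -0.0000e+00 -2.2459e+01]
shift units [-7.000e-03  1.000e-03 -1.411e+00]
```

View pics/w4.png

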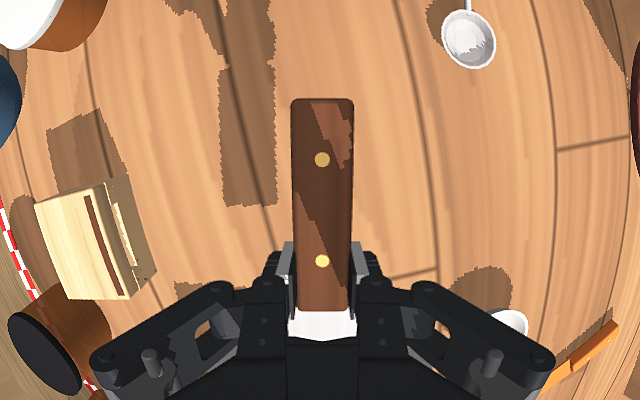

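View pics/t4.png

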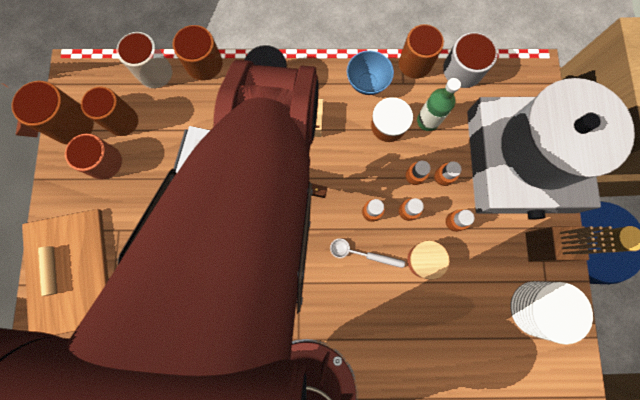

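Request:
drive_tool(motion=[0, 0, -0.4, 0, 0, 0.02, 0, 0, -0.4, 0, 0, 0.02, 0, 0, -0.4, 0, 0, 0, 0, 0, -0.2, 0, 0, 0, 0, 0, 0, 0, 0, 0, 0, 0, 0, 0, 0, 0])

```text
time_s: 5.8
tcp_pos: [503.9, 23.2, 47.7]
eef_rot: [-1.984, 2.436, -0.0]
wrist_force: [-0.3, -1.0, -0.4]
grip_width: 23.6
```

```bash
python3 - <<'E'
from h import *
c=cap('side','s5')
cv2.imwrite('pics/s5c.png',cv2.resize(c['img'][190:310,255:395],None,fx=5,fy=5,interpolation=cv2.INTER_CUBIC))
go(503,23.2,46.5,168.25)
e=np.array([np.cos(np.radians(78.25)),np.sin(np.radians(78.25)),0]);n=np.array([-e[1],e[0],0])
p=np.array([503.3,23.2,54])
for d in (22.5,-22.5): print(proj(c,p+130*e+d*n).round(1))
for X in [(535.6,179.8,60)]:
  X=np.array(X)
  for d in(111,65,-65,-111): print(proj(c,X+d*n).round(1))
E
```

```text
t 5.8 p [504.2  23.2  47.9] jaw 168.3 zax [ 0.001 -0.    -1.   ] q [-0.1   0.44 -0.48  0.66  0.   -1.47] F [ 0.5  0.3 -1. ] w 23.3
turn [ 0.001  0.007 -0.011]
turn [-1.0000e-02  1.0000e-03  2.2489e+01]
shift units [-0.029 -0.001 -0.036]
[331.3 245.4]
[316.6 246.6]
[362.2 247.6]
[347.1 248.9]
[303.9 252.5]
[288.4 253.8]
```

View pics/s5c.png

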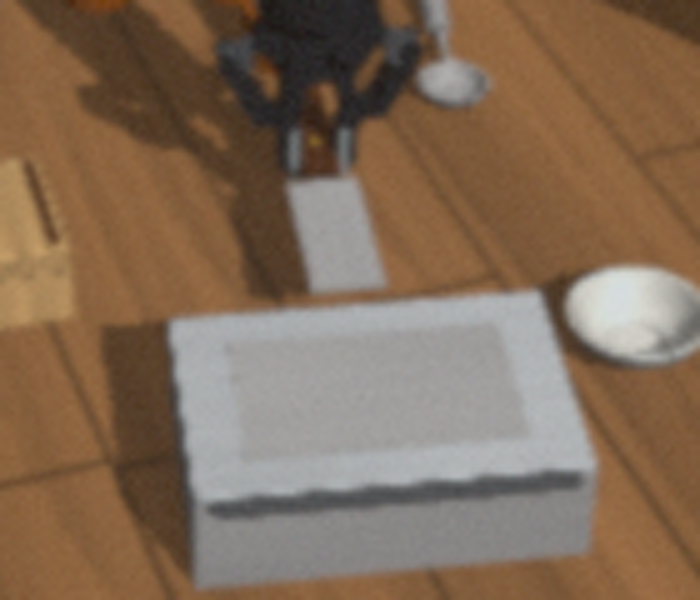

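Request:
drive_tool(motion=[0.05, 0.25, -0.03, 0, 0, 0, 0.05, 0.25, 0, 0, 0, 0, 0.05, 0.25, 0, 0, 0, 0, 0.05, 0.25, 0, 0, 0, 0, 0, 0, 0, 0, 0, 0])

```text
time_s: 6.35
tcp_pos: [512.0, 64.9, 46.2]
eef_rot: [-1.987, 2.433, -0.0]
wrist_force: [-0.3, 0.3, -1.1]
grip_width: 23.3
```

Request:
drive_tool(motion=[0.05, 0.25, 0, 0, 0, 0, 0.05, 0.25, 0, 0, 0, 0, 0.05, 0.25, 0, 0, 0, 0, 0, 0, 0, 0, 0, 0, 0, 0, 0, 0, 0, 0])

```text
time_s: 6.85
tcp_pos: [517.6, 93.6, 46.0]
eef_rot: [1.985, -2.434, 0.0]
wrist_force: [-0.5, -0.5, -1.3]
grip_width: 23.3
```

```bash
python3 - <<'E'
from h import *
c=cap('side','s6')
cv2.imwrite('pics/s6c.png',cv2.resize(c['img'][190:310,255:395],None,fx=5,fy=5,interpolation=cv2.INTER_CUBIC))
go(503,23.2,46.5,168.25)
E
```

```text
t 6.9 p [517.6  93.3  46. ] jaw 168.4 zax [-0. -0. -1.] q [ 0.04  0.47 -0.42  0.68 -0.   -1.33] F [ 0.1  0.  -2. ] w 23.3
turn [ 0.002 -0.001 -0.016]
turn [2.0000e-03 3.0000e-03 2.2484e+01]
shift units [-0.364 -1.752  0.012]
```

View pics/s6c.png

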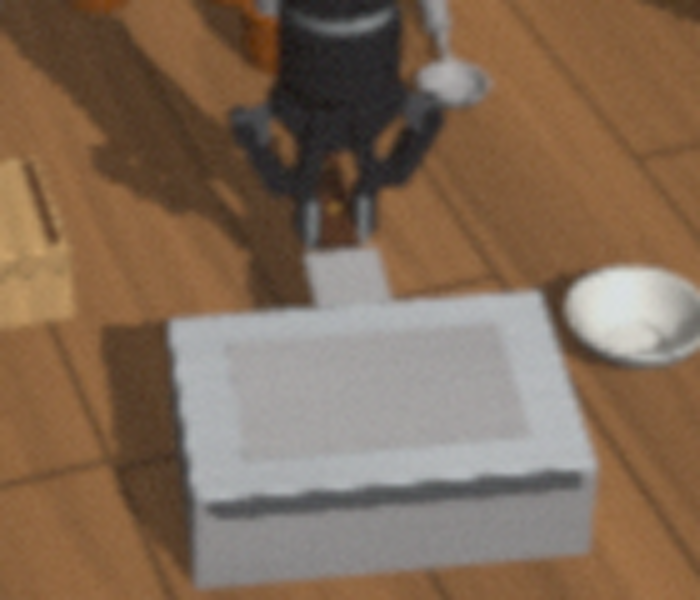

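Request:
drive_tool(motion=[0, 0.01, 0.19, 0, 0, 0, 0, 0.01, 0.19, 0, 0, 0, 0, 0.02, 0.14, 0, 0, 0, 0.01, 0.02, 0.14, 0, 0, 0, 0, 0, 0, 0, 0, 0])

```text
time_s: 7.4
tcp_pos: [518.3, 95.6, 73.3]
eef_rot: [-1.984, 2.435, -0.001]
wrist_force: [-0.5, -1.7, -4.0]
grip_width: 23.5
```

```bash
python3 - <<'E'
from h import *
c=cap('side','s7')
cv2.imwrite('pics/s7c.png',cv2.resize(c['img'][190:310,255:395],None,fx=5,fy=5,interpolation=cv2.INTER_CUBIC))
go(503,23.2,46.5,168.25)
E
```

```text
t 7.5 p [518.4  95.7  72.9] jaw 168.4 zax [ 0.001  0.    -1.   ] q [ 0.04  0.44 -0.39  0.74  0.   -1.32] F [-1.7 -0.5 -3.7] w 23.7
turn [-0.001  0.005 -0.014]
turn [-9.0000e-03 -1.0000e-03  2.2486e+01]
shift units [-0.384 -1.813 -0.661]
```

View pics/s7c.png

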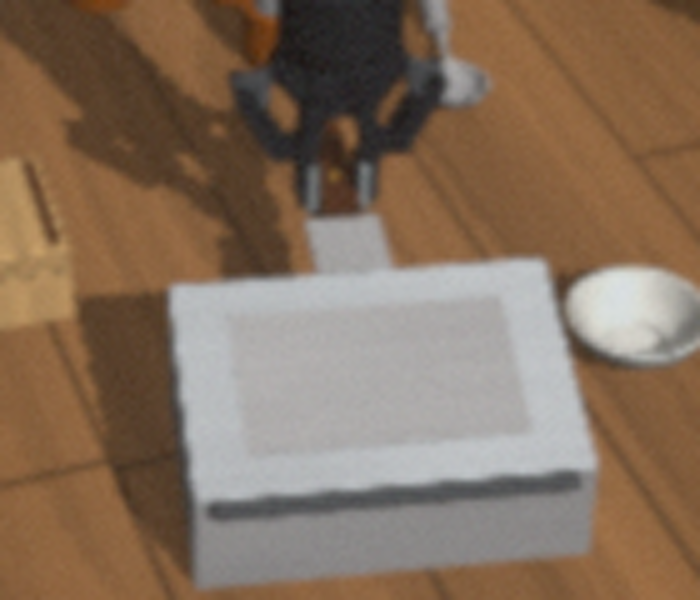

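Lid rising. Continue along the arc around the hinge.

Request:
drive_tool(motion=[0.01, 0.07, 0.27, 0, 0, 0, 0.02, 0.09, 0.26, 0, 0, 0, 0.02, 0.12, 0.25, 0, 0, 0, 0.03, 0.14, 0.24, 0, 0, 0, 0.03, 0.16, 0.22, 0, 0, 0, 0, 0, 0, 0, 0, 0])

```text
time_s: 8.05
tcp_pos: [523.6, 120.4, 123.7]
eef_rot: [-1.984, 2.432, -0.001]
wrist_force: [0.1, 0.0, -1.1]
grip_width: 23.5
```

```bash
python3 - <<'E'
from h import *
c=cap('side','s8')
cv2.imwrite('pics/s8c.png',cv2.resize(c['img'][160:310,255:395],None,fx=4,fy=4,interpolation=cv2.INTER_CUBIC))
go(503,23.2,46.5,168.25)
E
```

```text
t 8.1 p [523.3 120.2 123. ] jaw 168.4 zax [ 0.002  0.002 -1.   ] q [ 0.09  0.4  -0.3   0.87  0.   -1.28] F [ 0.4 -0.  -1.1] w 23.1
turn [-0.012  0.015 -0.024]
turn [-2.3000e-02 -1.9000e-02  2.2476e+01]
shift units [-0.508 -2.424 -1.913]
```

View pics/s8c.png

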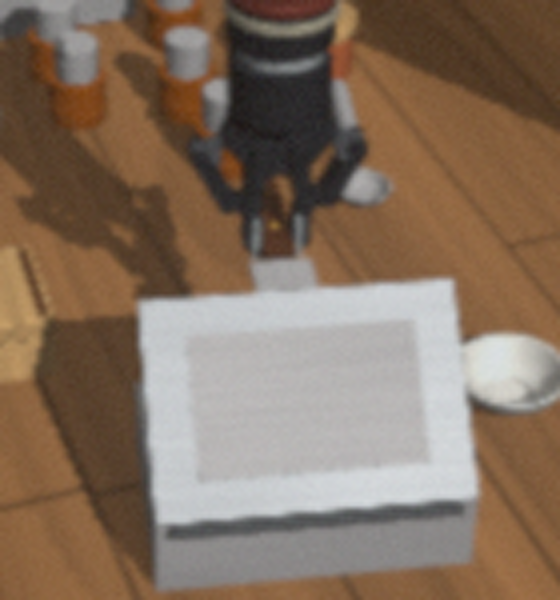

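Request:
drive_tool(motion=[0.04, 0.19, 0.2, 0, 0, 0, 0.04, 0.2, 0.19, 0, 0, 0, 0.05, 0.22, 0.16, 0, 0, 0, 0.05, 0.24, 0.14, 0, 0, 0, 0.05, 0.25, 0.12, 0, 0, 0, 0.05, 0.26, 0.09, 0, 0, 0, 0.05, 0.27, 0.06, 0, 0, 0, 0, 0, 0, 0, 0, 0])

```text
time_s: 8.9
tcp_pos: [536.2, 186.1, 160.9]
eef_rot: [-1.986, 2.432, 0.001]
wrist_force: [0.7, -0.4, -1.4]
grip_width: 23.4
```

```bash
python3 - <<'E'
from h import *
c=cap('side','s9')
cv2.imwrite('pics/s9c.png',cv2.resize(c['img'][160:310,255:395],None,fx=4,fy=4,interpolation=cv2.INTER_CUBIC))
go(503,23.2,46.5,168.25)
E
```

```text
t 8.9 p [535.9 185.4 160.7] jaw 168.5 zax [ 0.001  0.001 -1.   ] q [ 0.2   0.42 -0.16  0.99  0.   -1.17] F [ 0.3  0.3 -1.4] w 23.7
turn [-0.009  0.004 -0.025]
turn [-6.0000e-03 -1.4000e-02  2.2475e+01]
shift units [-0.823 -4.056 -2.855]
```

View pics/s9c.png

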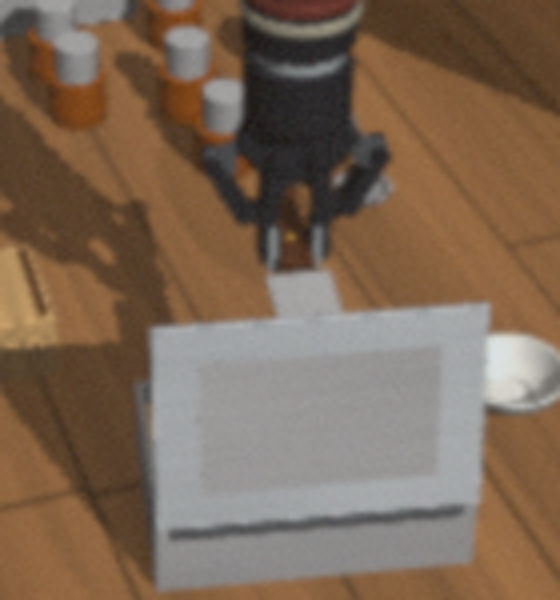

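Request:
drive_tool(motion=[0.05, 0.27, 0.02, 0, 0, 0, 0.05, 0.27, 0, 0, 0, 0, 0.05, 0.27, -0.02, 0, 0, 0, 0.05, 0.26, -0.04, 0, 0, 0, 0.03, 0.15, -0.03, 0, 0, 0, 0, 0, 0, 0, 0, 0])

```text
time_s: 9.55
tcp_pos: [544.7, 234.1, 157.2]
eef_rot: [1.986, -2.434, -0.001]
wrist_force: [-0.0, 0.0, -1.9]
grip_width: 23.1
```

```bash
python3 - <<'E'
from h import *
c=cap('side','s10')
cv2.imwrite('pics/s10c.png',cv2.resize(c['img'][160:310,255:395],None,fx=4,fy=4,interpolation=cv2.INTER_CUBIC))
go(503,23.2,46.5,168.25)
E
```

```text
t 9.6 p [544.6 233.7 157.3] jaw 168.4 zax [-0.001  0.001 -1.   ] q [ 0.28  0.47 -0.09  1.02  0.   -1.09] F [ 0.4  0.3 -1.9] w 23.6
turn [-0.004 -0.005 -0.022]
turn [ 9.0000e-03 -6.0000e-03  2.2477e+01]
shift units [-1.039 -5.262 -2.771]
```

View pics/s10c.png

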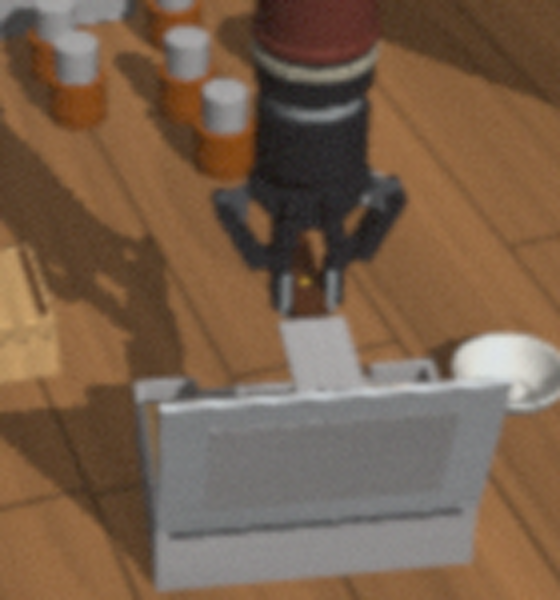

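Request:
drive_tool(motion=[-0.04, -0.2, 0, 0, 0, 0, -0.08, -0.4, 0, 0, 0, 0, -0.13, -0.6, 0, 0, 0, 0, -0.13, -0.6, 0, 0, 0, 0, -0.1, -0.5, 0, 0, 0, 0])

```text
time_s: 10.1
tcp_pos: [524.7, 138.5, 157.8]
eef_rot: [1.983, -2.436, 0.0]
wrist_force: [0.0, 0.2, -1.9]
grip_width: 23.6
```

Request:
drive_tool(motion=[-0.1, -0.32, -0.12, 0, 0, -0.85, -0.1, -0.32, -0.12, 0, 0, -0.85, -0.1, -0.32, -0.12, 0, 0, -0.85, -0.1, -0.32, -0.12, 0, 0, -0.85, -0.1, -0.32, -0.12, 0, 0, -0.85, -0.1, -0.32, -0.12, 0, 0, -0.85, -0.1, -0.32, -0.12, 0, 0, -0.85, -0.1, -0.32, -0.12, 0, 0, -0.85, -0.1, -0.32, -0.12, 0, 0, -0.85, -0.1, -0.32, -0.12, 0, 0, -0.85, -0.1, -0.32, -0.12, 0, 0, -0.85, -0.1, -0.32, -0.12, 0, 0, -0.85])

```text
time_s: 11.3
tcp_pos: [476.7, -14.3, 100.2]
eef_rot: [0.098, 3.14, -0.0]
wrist_force: [0.2, 0.8, -1.7]
grip_width: 23.2
```

```bash
python3 - <<'E'
from h import *
c=cap('side','s11');cap('top','t11');cap('wrist','w11')
go(475,-16,5,86.5)
E
```

```text
t 11.4 p [476.7 -13.8 100.2] jaw 86.8 zax [-0.  0. -1.] q [-0.18  0.32 -0.49  0.76 -0.   -0.13] F [-0.5  1.  -1.5] w 23.6
turn [-0.    -0.003 -0.031]
turn [ 5.0000e-03 -1.0000e-03  2.2469e+01]
shift units [-0.044 -0.054 -2.379]
```

View pics/s11.png

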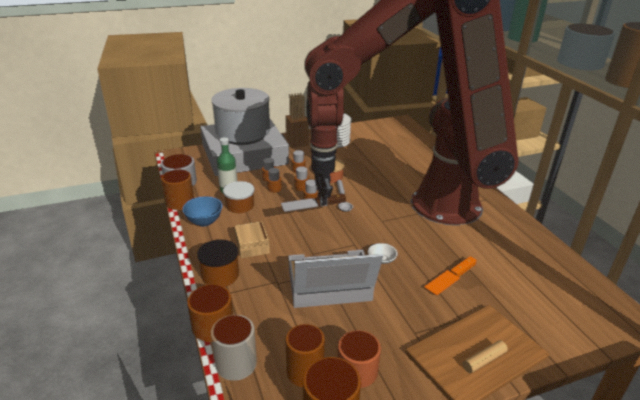

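View pics/w11.png

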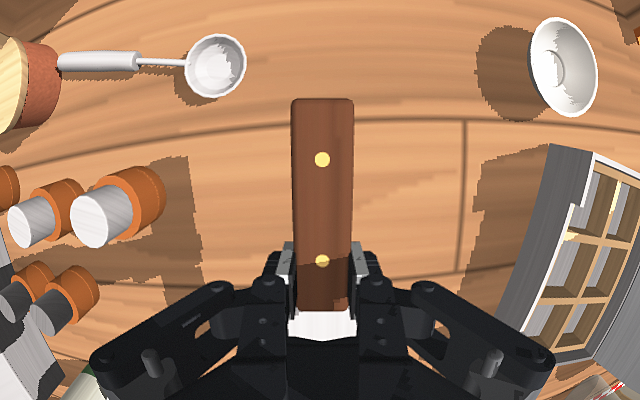

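Request:
drive_tool(motion=[0, 0, -0.6, 0, 0, 0, 0, 0, -0.8, 0, 0, 0, 0, 0, -0.6, 0, 0, 0, 0, 0, -0.25, 0, 0, 0, 0, 0, -0.12, 0, 0, 0, 0, 0, 0, 0, 0, 0])

```text
time_s: 12.05
tcp_pos: [477.9, -12.6, 5.6]
eef_rot: [0.087, 3.14, 0.0]
wrist_force: [-0.2, -0.4, -2.1]
grip_width: 23.7
```

Request:
drive_tool(motion=[0, 0, 0, 0, 0, 0, 0, 0, 0, 0, 0, 0, 0, 0, 0, 0, 0, 0, 0, 0, 0, 0, 0, 0, 0, 0, 0, 0, 0, 0], claw=-0.2)

```text
time_s: 12.55
tcp_pos: [477.8, -12.7, 5.5]
eef_rot: [0.089, 3.14, -0.0]
wrist_force: [-1.3, 0.6, 0.0]
grip_width: 51.2
```

Request:
drive_tool(motion=[0, 0, 0.3, 0, 0, 0, 0, 0, 0.8, 0, 0, 0, 0, 0, 1, 0, 0, 0, 0, -0.5, 1, 0, 0, 0, 0, -1, 1, 0, 0, 0, 0, -1, 0.4, 0, 0, 0, 0, -0.5, 0, 0, 0, 0])

```text
time_s: 13.25
tcp_pos: [479.3, -131.2, 183.6]
eef_rot: [0.09, 3.135, -0.004]
wrist_force: [0.9, -0.5, -1.4]
grip_width: 51.3
```

```bash
python3 - <<'E'
from h import *
c=cap('side','s12');cap('top','t12');cap('wrist','w12')
go(456.7,-176.5,150,90)
E
```

```text
t 13.4 p [ 477.5 -128.8  180.7] jaw 86.6 zax [ 0.  0. -1.] q [-0.41  0.27 -0.32  0.98  0.   -0.35] F [ 0.1  1.1 -0.8] w 51.2
turn [-0.001  0.     0.42 ]
turn [ 1.000e-03  1.000e-03 -2.208e+01]
shift units [-0.52  -1.191 -0.767]
```

View pics/t12.png

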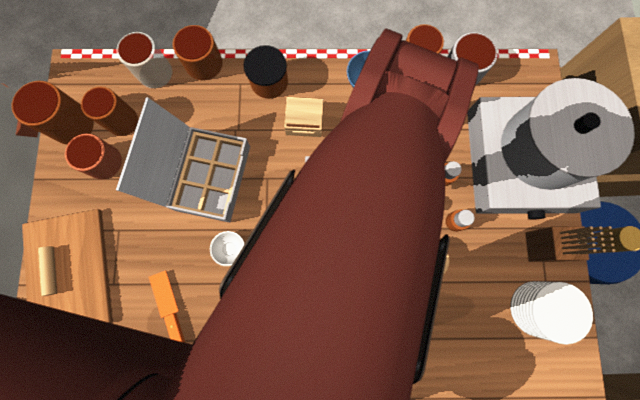

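View pics/w12.png

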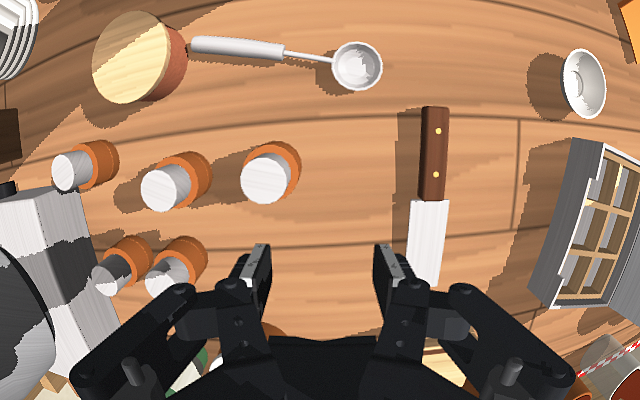

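```bash
cat >> h.py <<'E'
CC=np.array([551.3,255.2,0]); YAW=np.radians(78.25)
def cad(x,y,z):
    c,s=np.cos(YAW),np.sin(YAW); return CC+np.array([c*x-s*y,s*x+c*y,z])
E
python3 - <<'E'
from h import *
c=load('t12');S=6;u0,v0=160,115
B=cv2.resize(c['img'][v0:v0+110,u0:u0+95],None,fx=5,fy=5,interpolation=cv2.INTER_CUBIC)
def dr(X,col):
    p=(proj(c,X)-[u0,v0]+.5)*5; cv2.circle(B,tuple(int(round(a)) for a in p),2,col,-1)
for i,x in enumerate((-34,34)):
  for y in (-68,0,68):
    for a in (-30,30):
      for b in (-30,30): dr(cad(x+a,y+b,42),(0,0,255))
for x in(-77,77):
  for y in (-111,111): dr(cad(x,y,60),(255,0,0))
cv2.imwrite('pics/cells.png',B)
w=load('w12')
for i,x in enumerate((-34,34)):
  for y in (-68,0,68): print(cad(x,y,16).round(1))
for u,v in [(265,182),(165,190),(71,173)]: print(onz(w,u,v,80,True).round(1))
E
```

```text
[611.  208.1  16. ]
[544.4 221.9  16. ]
[477.8 235.8  16. ]
[624.8 274.6  16. ]
[558.2 288.5  16. ]
[491.6 302.3  16. ]
[ 457.8 -176.5   80. ]
[ 458.1 -270.1   80. ]
[ 430.6 -388.8   80. ]
```

View pics/cells.png

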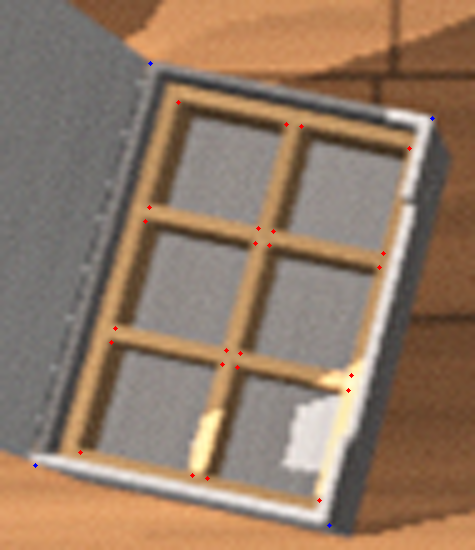

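Request:
drive_tool(motion=[-0.04, -0.1, -0.08, 0, 0, 0.85, -0.04, -0.1, -0.08, 0, 0, 0.85, -0.04, -0.1, -0.08, 0, 0, 0.85, -0.04, -0.1, -0.08, 0, 0, 0.85, -0.04, -0.1, -0.08, 0, 0, 0.85, -0.04, -0.1, -0.08, 0, 0, 0.85, -0.04, -0.1, -0.08, 0, 0, 0.85, -0.04, -0.1, -0.08, 0, 0, 0.85, -0.04, -0.1, -0.08, 0, 0, 0.85, -0.04, -0.1, -0.08, 0, 0, 0.85, -0.04, -0.1, -0.08, 0, 0, 0.85, -0.04, -0.1, -0.08, 0, 0, 0.85], claw=-0.3)

```text
time_s: 14.6
tcp_pos: [458.1, -174.6, 141.6]
eef_rot: [1.992, -2.429, -0.002]
wrist_force: [1.0, 0.4, -0.3]
grip_width: 55.3
```

```bash
python3 - <<'E'
from h import *
c=cap('wrist','w13')
go(457.2,-176.5,50,168.25)
E
```

```text
t 14.7 p [ 457.7 -175.   141.2] jaw 169.1 zax [-0.002  0.001 -1.   ] q [-0.51  0.3  -0.39  0.88  0.   -1.9 ] F [ 0.3 -0.1 -0.5] w 55.4
turn [-0.008 -0.013 -0.106]
turn [ 2.0000e-02 -1.2000e-02  2.2394e+01]
shift units [-0.012 -0.038 -2.279]
```

View pics/w13.png

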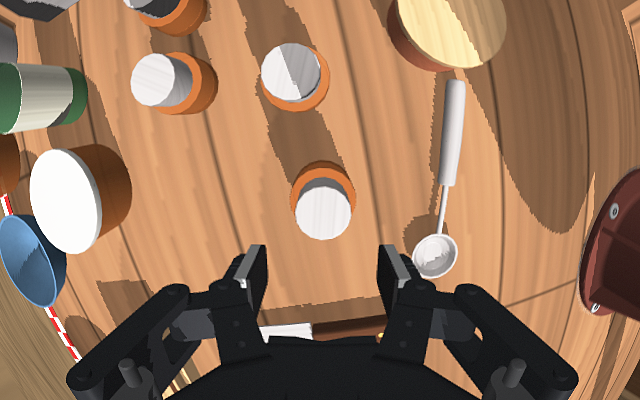

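```bash
python3 - <<'E'
from h import *
w=load('w13')
for u,v in [(323,213),(291,72),(153,80)]: print(onz(w,u,v,80,True).round(1))
E
```

```text
[ 456.3 -178.3   80. ]
[ 458. -277.   80.]
[ 557.  -300.2   80. ]
```

Request:
drive_tool(motion=[-0.02, -0.06, -0.6, 0, 0, -0.1, 0, 0, -0.8, 0, 0, 0, 0, 0, -0.6, 0, 0, 0, 0, 0, -0.28, 0, 0, 0, 0, 0, 0, 0, 0, 0])

```text
time_s: 15.15
tcp_pos: [456.6, -177.1, 49.9]
eef_rot: [1.966, -2.449, -0.005]
wrist_force: [0.2, 0.2, 0.6]
grip_width: 55.5
```

Request:
drive_tool(motion=[0, 0, 0, 0, 0, 0, 0, 0, 0, 0, 0, 0, 0, 0, 0, 0, 0, 0, 0, 0, 0, 0, 0, 0], claw=1, squeeze=40)

```text
time_s: 15.55
tcp_pos: [458.3, -178.8, 51.9]
eef_rot: [-1.967, 2.449, -0.002]
wrist_force: [-0.1, 0.1, 4.3]
grip_width: 38.6
```

```bash
python3 - <<'E'
from h import *
c=cap('wrist','w14')
go(*(cad(34,-68,0)+[0,0,150]),168.25)
E
```

```text
t 15.6 p [ 458.3 -178.8   51.9] jaw 167.6 zax [ 0.001 -0.001 -1.   ] q [-0.52  0.41 -0.51  0.65  0.   -1.87] F [-0.5  0.4  5.7] w 38.7
turn [0.005 0.01  0.088]
turn [ 1.6000e-02 -8.0000e-03 -2.2412e+01]
shift units [ 4.163 11.335  2.453]
```

View pics/w14.png

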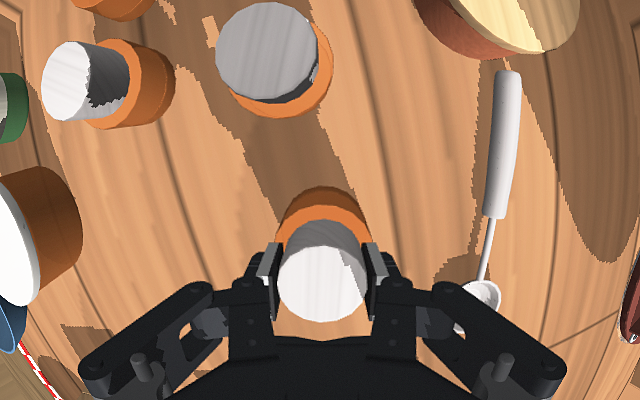

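```bash
python3 - <<'E'
from h import *
w=load('w14')
for v in (284,286): print(onz(w,322,v,80,True).round(1))
E
```

```text
[ 458.  -179.4   80. ]
[ 458.3 -178.4   80. ]
```

Request:
drive_tool(motion=[0, 0, 0.5, 0, 0, 0, 0, 0, 0.8, 0, 0, 0, 0, 0, 0.8, 0, 0, 0, 0, 0, 0.4, 0, 0, 0, 0, 0, 0, 0, 0, 0])

```text
time_s: 16.1
tcp_pos: [459.1, -179.3, 153.2]
eef_rot: [-1.967, 2.448, -0.006]
wrist_force: [0.2, -0.1, -2.5]
grip_width: 38.9
```

```bash
python3 - <<'E'
from h import *
c=cap('wrist','w15')
go(*(cad(34,-68,0)+[0,0,150]),168.25)
E
```

```text
t 16.1 p [ 458.2 -178.8  151.6] jaw 167.6 zax [ 0.002 -0.001 -1.   ] q [-0.52  0.29 -0.38  0.9  -0.   -1.87] F [ 0.2  0.2 -2.1] w 38.7
turn [0.007 0.012 0.088]
turn [ 1.9000e-02 -1.1000e-02 -2.2412e+01]
shift units [ 4.166 11.336 -0.041]
```

View pics/w15.png

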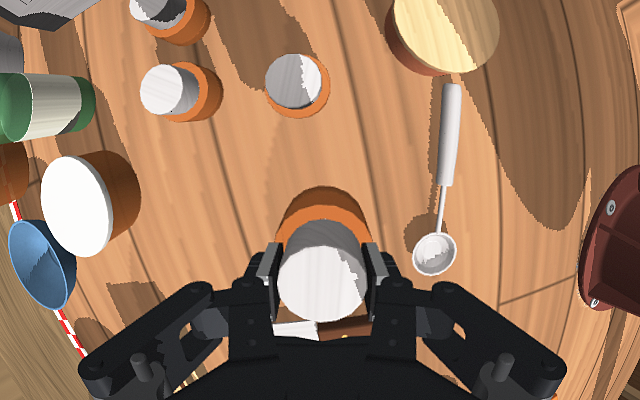

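Request:
drive_tool(motion=[0.34, 0.94, 0, 0, 0, 0, 0.34, 0.94, 0, 0, 0, 0, 0.34, 0.94, 0, 0, 0, 0, 0.34, 0.94, 0, 0, 0, 0, 0.34, 0.94, 0, 0, 0, 0, 0.34, 0.94, 0, 0, 0, 0, 0.34, 0.94, 0, 0, 0, 0, 0.34, 0.94, 0, 0, 0, 0, 0.34, 0.94, 0, 0, 0, 0, 0.34, 0.94, 0, 0, 0, 0, 0.34, 0.94, 0, 0, 0, 0, 0.34, 0.94, 0, 0, 0, 0])

```text
time_s: 17.35
tcp_pos: [620.3, 274.1, 148.7]
eef_rot: [1.966, -2.447, -0.001]
wrist_force: [1.4, -0.6, -2.7]
grip_width: 39.2
```

Request:
drive_tool(motion=[0, 0, 0, 0, 0, 0, 0, 0, 0, 0, 0, 0])

```text
time_s: 17.55
tcp_pos: [619.8, 273.3, 148.5]
eef_rot: [1.968, -2.445, -0.002]
wrist_force: [-0.8, 0.3, -1.7]
grip_width: 38.9
```

```bash
python3 - <<'E'
from h import *
c=cap('wrist','w16')
go(*(cad(34,-68,0)+[0,0,68]),168.25)
E
```

```text
t 17.6 p [619.8 272.3 149. ] jaw 167.6 zax [-0.003 -0.001 -1.   ] q [ 0.31  0.63  0.18  1.12 -0.   -1.05] F [-0.6 -0.8 -1.8] w 39.2
turn [ 0.009 -0.021  0.084]
turn [-3.2000e-02 -1.4000e-02 -2.2416e+01]
shift units [ 0.124  0.058 -2.025]
```

View pics/w16.png

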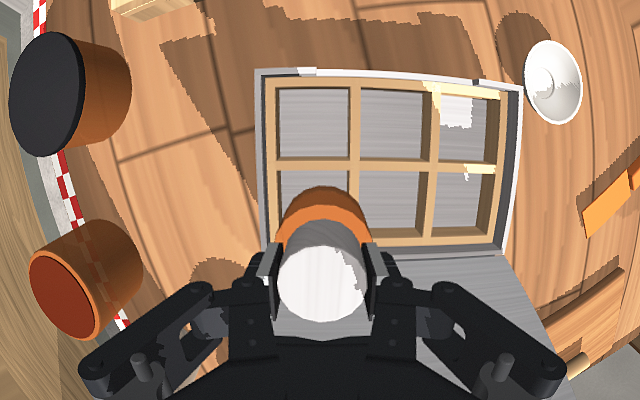

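```bash
python3 - <<'E'
from h import *
w=load('w16');B=w['img'].copy()
B=cv2.resize(B[50:270,230:540],None,fx=2.5,fy=2.5,interpolation=cv2.INTER_CUBIC)
def fp(w,X):
    p=w['R']@X+w['t'];r=np.hypot(p[0],p[1]);th=np.arctan2(r,p[2]);K=w['mtx']
    return np.array([K[0,2]+K[0,0]*th*p[0]/r,K[1,2]+K[1,1]*th*p[1]/r])
for x in (-34,34):
  for y in (-68,0,68):
    for a in (-30,30):
      for b in (-30,30):
        p=(fp(w,cad(x+a,y+b,42))-[230,50]+.5)*2.5; cv2.circle(B,tuple(int(round(a)) for a in p),2,(0,0,255),-1)
cv2.imwrite('pics/wc.png',B)
E
```

```text
(no output)
```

View pics/wc.png

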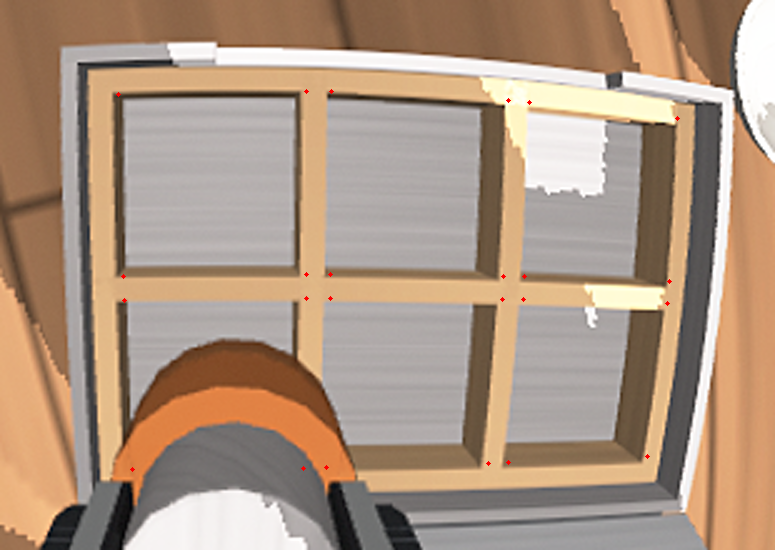

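Request:
drive_tool(motion=[0.14, 0.04, 0, 0, 0, 0.08, 0, 0, -0.4, 0, 0, 0, 0, 0, -0.7, 0, 0, 0, 0, 0, 0, 0, 0, 0])

```text
time_s: 18.0
tcp_pos: [624.4, 272.5, 103.6]
eef_rot: [1.976, -2.435, -0.003]
wrist_force: [-1.4, -0.4, -2.2]
grip_width: 38.8
```

```bash
sed -i 's/CC=np.array.*;/CC=np.array([552,254.6,0]);/' h.py; python3 - <<'E'
from h import *
c=cap('wrist','w17');cap('side','s17')
go(*(cad(34,-68,0)+[0,0,68]),168.25)
E
```

```text
t 18.1 p [626.3 273.5 107.2] jaw 168.2 zax [-0.001 -0.    -1.   ] q [ 0.3   0.67  0.14  1.04 -0.   -1.06] F [ 0.6  0.4 -1.9] w 39.2
turn [ 0.003 -0.007  0.011]
turn [-1.2000e-02 -5.0000e-03 -2.2489e+01]
shift units [-0.021  0.014 -0.979]
```

View pics/w17.png

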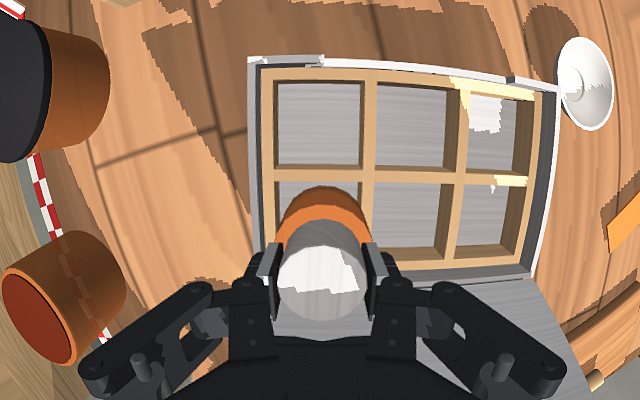

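Aligned. Descend in gentle steps.

Request:
drive_tool(motion=[-0.02, 0.01, -0.3, 0, 0, 0, 0, 0, -0.25, 0, 0, 0, 0, 0, -0.2, 0, 0, 0, 0, 0, 0, 0, 0, 0])

```text
time_s: 18.5
tcp_pos: [625.6, 274.5, 75.9]
eef_rot: [1.981, -2.438, 0.0]
wrist_force: [2.0, -0.6, -2.1]
grip_width: 38.8
```

Request:
drive_tool(motion=[0, 0, -0.12, 0, 0, 0, 0, 0, -0.1, 0, 0, 0, 0, 0, 0, 0, 0, 0])

```text
time_s: 18.8
tcp_pos: [625.7, 274.9, 68.2]
eef_rot: [-1.981, 2.438, -0.0]
wrist_force: [1.2, 1.3, -2.4]
grip_width: 38.9
```

```bash
python3 - <<'E'
from h import *
c=cap('wrist','w18')
go(*(cad(34,-68,0)+[0,0,68]),168.25)
E
```

```text
t 18.9 p [625.7 274.8  68.2] jaw 168.2 zax [ 0.  0. -1.] q [ 0.31  0.71  0.09  0.95 -0.   -1.06] F [ 1.5 -0.9 -2.8] w 38.9
turn [-0.     0.001  0.006]
turn [ 2.0000e-03  0.0000e+00 -2.2494e+01]
shift units [-0.006 -0.019 -0.006]
```

View pics/w18.png

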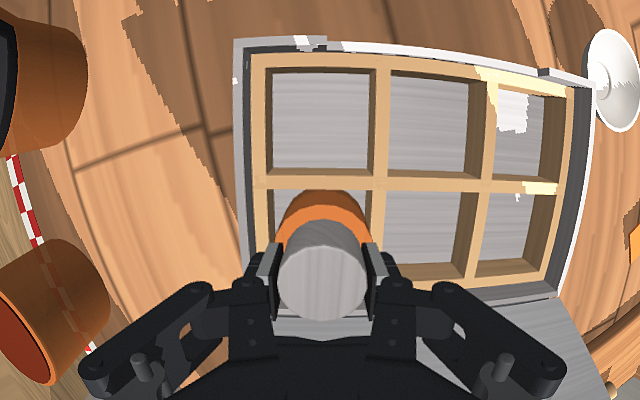

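Request:
drive_tool(motion=[0, 0, -0.04, 0, 0, 0, 0, 0, 0, 0, 0, 0])

```text
time_s: 19.05
tcp_pos: [625.8, 275.1, 67.9]
eef_rot: [-1.981, 2.437, -0.0]
wrist_force: [-2.8, -0.1, 9.0]
grip_width: 38.8
```

Request:
drive_tool(motion=[0, 0, 0, 0, 0, 0, 0, 0, 0, 0, 0, 0, 0, 0, 0, 0, 0, 0], claw=-0.3)

```text
time_s: 19.35
tcp_pos: [625.6, 274.8, 66.5]
eef_rot: [1.981, -2.438, -0.0]
wrist_force: [-0.5, -1.0, 0.1]
grip_width: 55.5
```

Request:
drive_tool(motion=[0, 0, 0.3, 0, 0, 0, 0, 0, 0.6, 0, 0, 0, 0, 0, 0.8, 0, 0, 0, -0.2, -0.5, 0.6, 0, 0, 0, -0.34, -0.9, 0, 0, 0, 0, -0.34, -0.9, 0, 0, 0, 0, -0.2, -0.5, 0, 0, 0, 0])

```text
time_s: 20.05
tcp_pos: [581.7, 160.7, 159.8]
eef_rot: [-1.98, 2.439, -0.001]
wrist_force: [0.8, 0.6, 0.0]
grip_width: 55.2
```

```bash
python3 - <<'E'
from h import *
c=cap('wrist','w19');cap('side','s19');cap('top','t19')
go(457.5,-277,110,168.25)
E
```

```text
t 20.2 p [582.6 161.9 159.8] jaw 168.1 zax [ 0.001  0.    -1.   ] q [ 0.15  0.49 -0.05  1.03  0.   -1.21] F [ 1.1  0.7 -0.6] w 55.4
turn [-0.002  0.007  0.019]
turn [ 1.0000e-02  3.0000e-03 -2.2481e+01]
shift units [ -3.127 -10.971  -1.245]
```

View pics/s19.png

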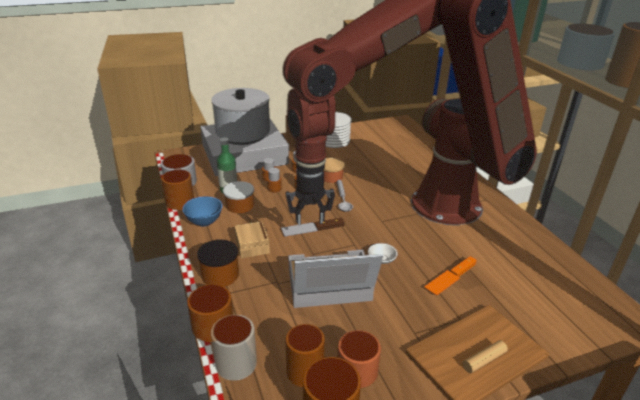

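View pics/t19.png

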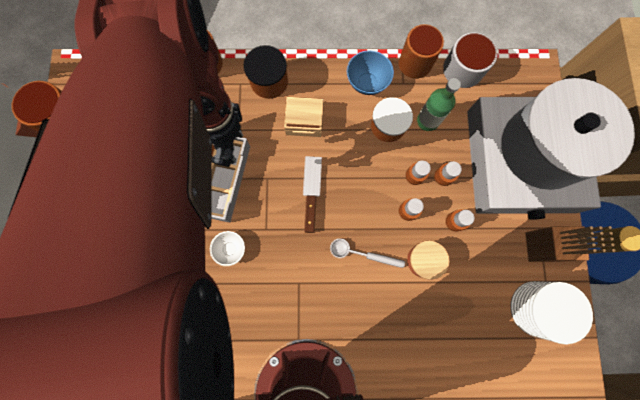

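Request:
drive_tool(motion=[-0.26, -0.92, -0.1, 0, 0, 0, -0.26, -0.92, -0.1, 0, 0, 0, -0.26, -0.92, -0.1, 0, 0, 0, -0.26, -0.92, -0.1, 0, 0, 0, -0.26, -0.92, -0.1, 0, 0, 0, -0.26, -0.92, -0.1, 0, 0, 0, -0.26, -0.92, -0.1, 0, 0, 0, -0.26, -0.92, -0.1, 0, 0, 0, -0.26, -0.92, -0.1, 0, 0, 0, -0.26, -0.92, -0.1, 0, 0, 0, -0.26, -0.92, -0.1, 0, 0, 0, -0.26, -0.92, -0.1, 0, 0, 0])

```text
time_s: 21.4
tcp_pos: [458.4, -280.2, 111.0]
eef_rot: [-1.982, 2.437, -0.002]
wrist_force: [1.1, 0.7, 0.8]
grip_width: 55.5
```

Request:
drive_tool(motion=[0, 0, 0, 0, 0, 0, 0, 0, 0, 0, 0, 0])

```text
time_s: 21.6
tcp_pos: [458.3, -279.1, 110.8]
eef_rot: [-1.98, 2.439, -0.0]
wrist_force: [-1.0, 0.7, -0.1]
grip_width: 55.8
```

```bash
cat >> h.py <<'E'
def capcen(w,u,v,z=80,r=60):
    """fit circle of the bright/grey cap disc near (u,v): low saturation blob"""
    hsv=cv2.cvtColor(w['img'],cv2.COLOR_BGR2HSV); m=(hsv[...,1]<45).astype(np.uint8)
    return m
E
python3 - <<'E'
from h import *
c=cap('wrist','w20')
go(457.5,-277,110,168.25)
E
```

```text
t 21.6 p [ 458.4 -278.3  110.8] jaw 168.2 zax [ 0.  0. -1.] q [-0.68  0.41 -0.32  0.84  0.   -2.05] F [-0.9  0.8 -0.2] w 55.5
turn [-0.003  0.002  0.004]
turn [ 3.0000e-03  5.0000e-03 -2.2496e+01]
shift units [-0.022  0.032 -0.019]
```

View pics/w20.png

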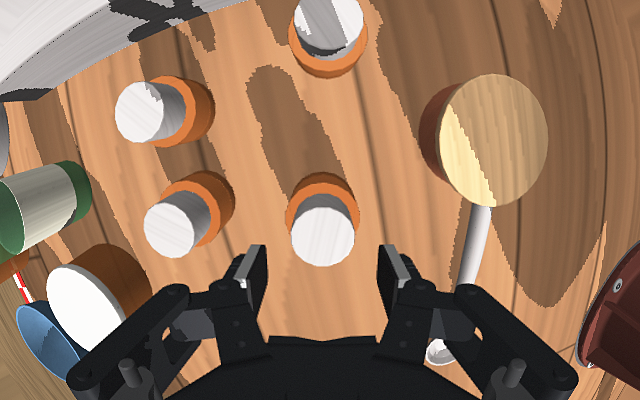

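```bash
python3 - <<'E'
from h import *
w=load('w20')
for u,v in [(323,236),(176,229),(139,112),(328,22)]: print(onz(w,u,v,80,True).round(1))
E
```

```text
[ 457.7 -278.2   80. ]
[ 551.3 -301.2   80. ]
[ 554.4 -380.9   80. ]
[ 429.  -401.3   80. ]
```

Request:
drive_tool(motion=[-0.01, 0, -0.5, 0, 0, 0, 0, 0, -0.6, 0, 0, 0, 0, 0, -0.34, 0, 0, 0, 0, 0, 0, 0, 0, 0])

```text
time_s: 22.05
tcp_pos: [457.0, -276.5, 51.7]
eef_rot: [1.984, -2.436, -0.005]
wrist_force: [-0.6, -0.7, 0.0]
grip_width: 55.7
```

Request:
drive_tool(motion=[0, 0, 0, 0, 0, 0, 0, 0, 0, 0, 0, 0, 0, 0, 0, 0, 0, 0, 0, 0, 0, 0, 0, 0], claw=1, squeeze=40)

```text
time_s: 22.45
tcp_pos: [458.0, -279.0, 53.9]
eef_rot: [-1.981, 2.437, -0.002]
wrist_force: [-0.0, 2.3, 4.5]
grip_width: 38.8
```

```bash
python3 - <<'E'
from h import *
w=cap('wrist','w21')
go(*(cad(34,0,0)+[0,0,160]),168.25)
for v in (283,285,287): print(onz(w,322,v,80,True).round(1))
E
```

```text
t 22.5 p [ 458.  -279.    53.9] jaw 168.2 zax [ 0.002 -0.001 -1.   ] q [-0.68  0.48 -0.38  0.71  0.   -2.05] F [0.6 2.  6.7] w 38.9
turn [0.004 0.011 0.005]
turn [ 1.8000e-02 -6.0000e-03 -2.2495e+01]
shift units [ 2.523 14.173  2.652]
[ 457.9 -278.9   80. ]
[ 458.1 -277.9   80. ]
[ 458.3 -276.9   80. ]
```

View pics/w21.png

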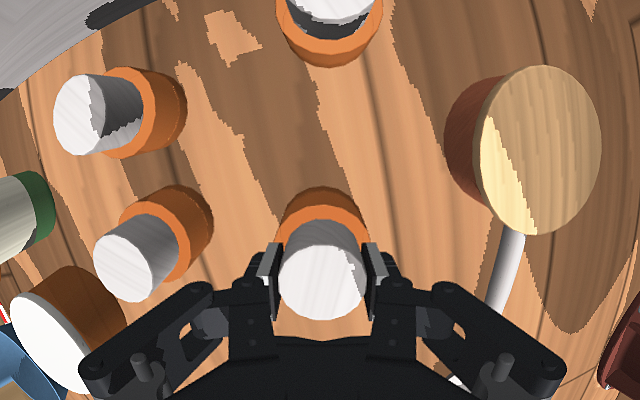

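Request:
drive_tool(motion=[0, 0, 0.6, 0, 0, 0, 0, 0, 0.9, 0, 0, 0, 0, 0, 0.9, 0, 0, 0, 0, 0.4, 0.25, 0, 0, 0, 0.16, 0.92, 0, 0, 0, 0, 0.16, 0.92, 0, 0, 0, 0, 0.16, 0.92, 0, 0, 0, 0, 0.16, 0.92, 0, 0, 0, 0, 0.16, 0.92, 0, 0, 0, 0, 0.16, 0.92, 0, 0, 0, 0, 0.16, 0.92, 0, 0, 0, 0, 0.16, 0.92, 0, 0, 0, 0])

```text
time_s: 23.7
tcp_pos: [507.5, 33.6, 158.3]
eef_rot: [1.981, -2.437, -0.002]
wrist_force: [0.4, -0.3, -2.9]
grip_width: 38.8
```

Request:
drive_tool(motion=[0.2, 0.92, 0, 0, 0, 0, 0.2, 0.92, 0, 0, 0, 0, 0.2, 0.92, 0, 0, 0, 0, 0.2, 0.92, 0, 0, 0, 0, 0.2, 0.92, 0, 0, 0, 0, 0.2, 0.92, 0, 0, 0, 0, 0.1, 0.8, 0, 0, 0, 0, 0, 0, 0, 0, 0, 0, 0, 0, 0, 0, 0, 0])

```text
time_s: 24.6
tcp_pos: [559.2, 284.8, 157.8]
eef_rot: [1.982, -2.435, -0.001]
wrist_force: [0.1, 0.3, -3.1]
grip_width: 38.3
```

```bash
python3 - <<'E'
from h import *
w=cap('wrist','w22')
go(*(cad(34,0,0)+[0,0,70]),168.25)
E
```

```text
t 24.6 p [559.4 284.1 158.1] jaw 168.2 zax [-0.002 -0.001 -1.   ] q [ 0.35  0.53  0.02  1.06 -0.   -1.01] F [-0.3 -0.4 -2.5] w 38.8
turn [ 0.007 -0.013  0.002]
turn [-2.0000e-02 -1.2000e-02 -2.2497e+01]
shift units [-0.011  0.096 -2.202]
```

View pics/w22.png

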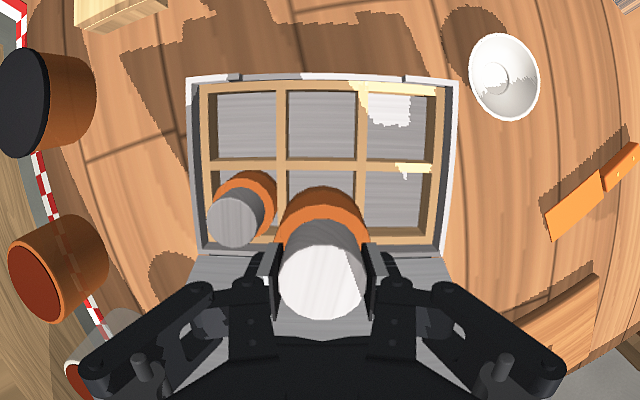

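Request:
drive_tool(motion=[-0.01, 0.09, -0.4, 0, 0, 0, 0, 0, -0.6, 0, 0, 0, 0, 0, -0.6, 0, 0, 0, 0, 0, -0.15, 0, 0, 0, 0, 0, 0, 0, 0, 0])

```text
time_s: 25.15
tcp_pos: [559.2, 286.8, 88.4]
eef_rot: [1.979, -2.437, -0.001]
wrist_force: [0.0, 0.5, -1.1]
grip_width: 38.9
```

```bash
python3 - <<'E'
from h import *
w=cap('wrist','w23')
go(*(cad(34,0,0)+[0,0,70]),168.25)
E
```

```text
t 25.2 p [560.1 287.3  89.5] jaw 168.1 zax [-0. -0. -1.] q [ 0.36  0.59 -0.07  0.91 -0.   -1.01] F [-0.3 -0.2 -2.2] w 38.9
turn [ 0.002 -0.002  0.012]
turn [-3.0000e-03 -3.0000e-03 -2.2487e+01]
shift units [-0.029  0.016 -0.487]
```

View pics/w23.png

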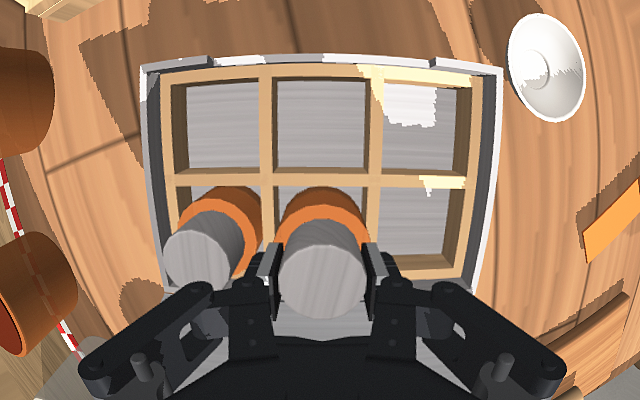

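Inside the cell mouth, no contact. Finish the descent, release, lift.

Request:
drive_tool(motion=[-0.02, 0.02, -0.15, 0, 0, 0, 0, 0, -0.15, 0, 0, 0, 0, 0, -0.15, 0, 0, 0, 0, 0, -0.08, 0, 0, 0, 0, 0, 0, 0, 0, 0])

```text
time_s: 25.7
tcp_pos: [559.6, 288.9, 69.8]
eef_rot: [-1.981, 2.437, -0.001]
wrist_force: [-4.9, -2.9, 17.7]
grip_width: 39.1
```

Request:
drive_tool(motion=[0, 0, 0, 0, 0, 0, 0, 0, 0, 0, 0, 0])

```text
time_s: 25.9
tcp_pos: [559.6, 288.9, 69.8]
eef_rot: [-1.981, 2.437, -0.001]
wrist_force: [-4.4, -3.2, 18.0]
grip_width: 38.6
```

Request:
drive_tool(motion=[0, 0, 0, 0, 0, 0, 0, 0, 0, 0, 0, 0, 0, 0, 0, 0, 0, 0], claw=-0.3)

```text
time_s: 26.2
tcp_pos: [559.3, 288.8, 67.7]
eef_rot: [1.981, -2.438, -0.0]
wrist_force: [0.3, -0.2, -0.3]
grip_width: 55.8
```

Request:
drive_tool(motion=[0, 0, 0.3, 0, 0, 0, 0, 0, 0.7, 0, 0, 0, 0, 0, 0.9, 0, 0, 0, 0, -0.5, 0.5, 0, 0, 0, 0, -0.95, 0, 0, 0, 0, 0, -0.95, 0, 0, 0, 0, 0, -0.95, 0, 0, 0, 0, 0, -0.95, 0, 0, 0, 0, 0, -0.95, 0, 0, 0, 0])

```text
time_s: 27.1
tcp_pos: [559.3, 77.3, 164.8]
eef_rot: [-1.981, 2.437, -0.001]
wrist_force: [0.0, -1.0, 0.9]
grip_width: 55.5
```

```bash
python3 - <<'E'
from h import *
w=cap('wrist','w24');cap('top','t24')
go(552.5,-300.7,115,168.25)
E
```

```text
t 27.2 p [559.5  74.8 164.7] jaw 168.0 zax [ 0.001 -0.001 -1.   ] q [ 0.    0.41 -0.16  1.   -0.   -1.36] F [-0.5  0.6  0.3] w 55.5
turn [0.009 0.005 0.036]
turn [ 8.0000e-03 -1.4000e-02 -2.2464e+01]
shift units [-0.176 -9.388 -1.243]
```

View pics/w24.png

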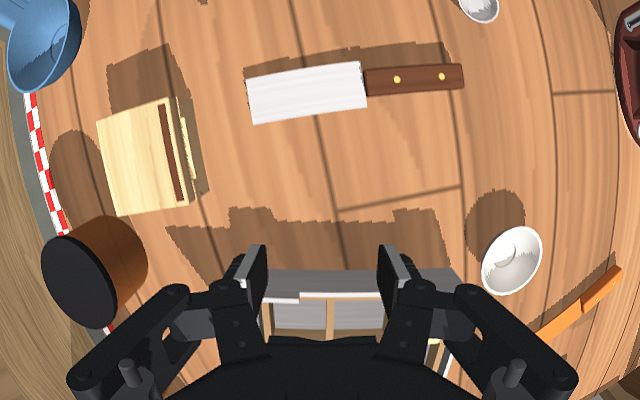

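View pics/t24.png

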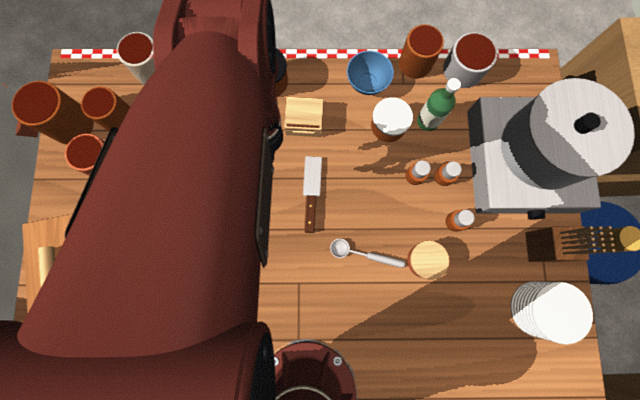

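Request:
drive_tool(motion=[-0.02, -0.94, -0.12, 0, 0, 0, -0.02, -0.94, -0.12, 0, 0, 0, -0.02, -0.94, -0.12, 0, 0, 0, -0.02, -0.94, -0.12, 0, 0, 0, -0.02, -0.94, -0.12, 0, 0, 0, -0.02, -0.94, -0.12, 0, 0, 0, -0.02, -0.94, -0.12, 0, 0, 0, -0.02, -0.94, -0.12, 0, 0, 0, -0.02, -0.94, -0.12, 0, 0, 0, -0.02, -0.94, -0.12, 0, 0, 0, 0, 0, 0, 0, 0, 0, 0, 0, 0, 0, 0, 0])

```text
time_s: 28.4
tcp_pos: [551.3, -297.4, 116.0]
eef_rot: [-1.98, 2.439, 0.001]
wrist_force: [-0.6, 1.8, 1.0]
grip_width: 55.4
```

```bash
python3 - <<'E'
from h import *
w=cap('wrist','w25')
go(552.5,-300.7,53,168.25)
E
```

```text
t 28.4 p [ 551.4 -296.5  116.1] jaw 168.2 zax [-0.     0.001 -1.   ] q [-0.61  0.56 -0.05  0.97  0.   -1.98] F [-0.1  0.6  0.5] w 55.4
turn [-0.004 -0.     0.006]
turn [-0.0000e+00  6.0000e-03 -2.2494e+01]
shift units [ 0.028 -0.104 -1.578]
```

View pics/w25.png

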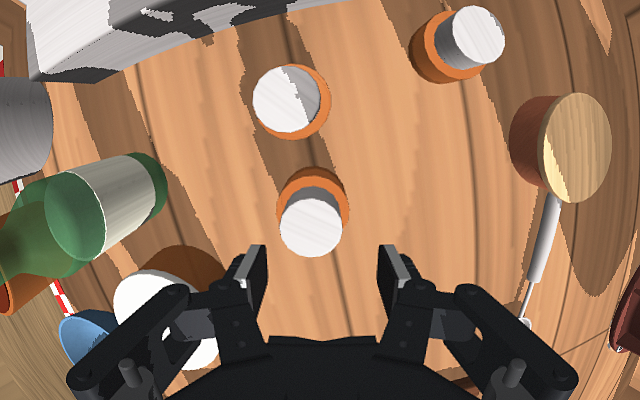

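```bash
python3 - <<'E'
from h import *
w=load('w25')
for u,v in [(311,228),(287,99),(474,37)]: print(onz(w,u,v,80,True).round(1))
E
```

```text
[ 557.3 -301.3   80. ]
[ 554.1 -380.7   80. ]
[ 432.3 -401.6   80. ]
```

Request:
drive_tool(motion=[0.12, -0.11, -0.3, 0, 0, 0, 0, 0, -0.6, 0, 0, 0, 0, 0, -0.6, 0, 0, 0, 0, 0, -0.06, 0, 0, 0, 0, 0, 0, 0, 0, 0])

```text
time_s: 28.95
tcp_pos: [556.0, -300.6, 53.0]
eef_rot: [1.983, -2.437, -0.002]
wrist_force: [-0.8, -0.8, 0.7]
grip_width: 55.8
```

Request:
drive_tool(motion=[0, 0, 0, 0, 0, 0, 0, 0, 0, 0, 0, 0, 0, 0, 0, 0, 0, 0, 0, 0, 0, 0, 0, 0], claw=1)

```text
time_s: 29.35
tcp_pos: [557.1, -302.1, 54.8]
eef_rot: [-1.981, 2.437, -0.004]
wrist_force: [0.3, 0.9, 7.0]
grip_width: 38.5
```

```bash
python3 - <<'E'
from h import *
w=cap('wrist','w26')
go(*(cad(34,68,0)+[0,0,165]),168.25)
for v in (281,283,285): print(onz(w,322,v,80,True).round(1))
E
```

```text
t 29.4 p [ 557.1 -302.1   54.8] jaw 168.2 zax [ 0.002 -0.001 -1.   ] q [-0.61  0.63 -0.1   0.84  0.   -1.98] F [1.8 0.3 7.2] w 38.8
turn [0.008 0.017 0.005]
turn [ 2.7000e-02 -1.3000e-02 -2.2495e+01]
shift units [-1.619 15.096  2.754]
[ 556.9 -302.5   80. ]
[ 557.1 -301.5   80. ]
[ 557.3 -300.5   80. ]
```

View pics/w26.png

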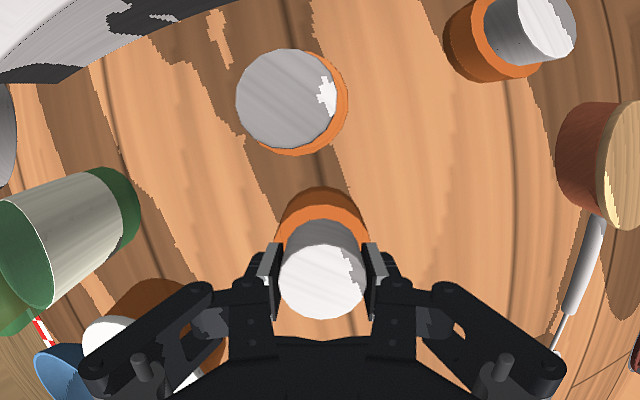

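Request:
drive_tool(motion=[0, 0, 0.6, 0, 0, 0, 0, 0, 0.9, 0, 0, 0, 0, 0, 0.9, 0, 0, 0, 0, 0.4, 0.35, 0, 0, 0, -0.1, 0.92, 0, 0, 0, 0, -0.1, 0.92, 0, 0, 0, 0, -0.1, 0.92, 0, 0, 0, 0, -0.1, 0.92, 0, 0, 0, 0, -0.1, 0.92, 0, 0, 0, 0, -0.1, 0.92, 0, 0, 0, 0, -0.1, 0.92, 0, 0, 0, 0, -0.1, 0.92, 0, 0, 0, 0])

```text
time_s: 30.6
tcp_pos: [522.7, 10.9, 162.8]
eef_rot: [1.981, -2.437, -0.002]
wrist_force: [0.3, 0.7, -1.7]
grip_width: 38.7
```

Request:
drive_tool(motion=[-0.1, 0.92, 0, 0, 0, 0, -0.1, 0.92, 0, 0, 0, 0, -0.1, 0.92, 0, 0, 0, 0, -0.1, 0.92, 0, 0, 0, 0, -0.1, 0.92, 0, 0, 0, 0, -0.1, 0.92, 0, 0, 0, 0, -0.1, 0.92, 0, 0, 0, 0, -0.1, 0.8, 0, 0, 0, 0, 0, 0, 0, 0, 0, 0, 0, 0, 0, 0, 0, 0])

```text
time_s: 31.6
tcp_pos: [490.7, 298.8, 162.7]
eef_rot: [1.983, -2.435, -0.0]
wrist_force: [-0.4, -0.2, -1.6]
grip_width: 38.8
```

```bash
python3 - <<'E'
from h import *
w=cap('wrist','w27')
go(*(cad(34,68,0)+[0,0,70]),168.25)
E
```

```text
t 31.6 p [491.1 298.  162.8] jaw 168.2 zax [-0.001 -0.001 -1.   ] q [ 0.42  0.43 -0.13  1.01 -0.   -0.95] F [-0.3  0.1 -1.5] w 38.7
turn [ 0.007 -0.008  0.001]
turn [-1.3000e-02 -1.0000e-02 -2.2499e+01]
shift units [ 0.03   0.092 -2.321]
```

View pics/w27.png

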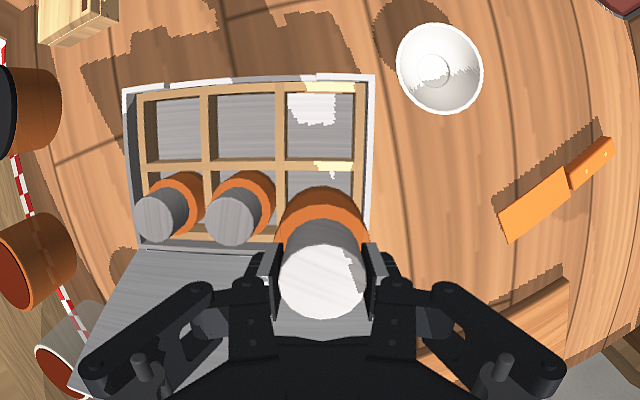

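Request:
drive_tool(motion=[0.03, 0.09, -0.4, 0, 0, 0, 0, 0, -0.6, 0, 0, 0, 0, 0, -0.6, 0, 0, 0, 0, 0, -0.2, 0, 0, 0, 0, 0, 0, 0, 0, 0])

```text
time_s: 32.15
tcp_pos: [492.6, 300.8, 90.6]
eef_rot: [1.978, -2.437, -0.001]
wrist_force: [0.3, 0.2, -1.0]
grip_width: 39.1
```

```bash
python3 - <<'E'
from h import *
w=cap('wrist','w28')
go(*(cad(34,68,0)+[0,0,70]),168.25)
E
```

```text
t 32.2 p [493.3 301.2  91.7] jaw 168.1 zax [-0.001 -0.    -1.   ] q [ 0.42  0.5  -0.22  0.85 -0.   -0.94] F [ 0.   0.1 -1.4] w 38.9
turn [ 0.003 -0.004  0.012]
turn [-6.0000e-03 -5.0000e-03 -2.2487e+01]
shift units [-0.023  0.014 -0.542]
```

View pics/w28.png

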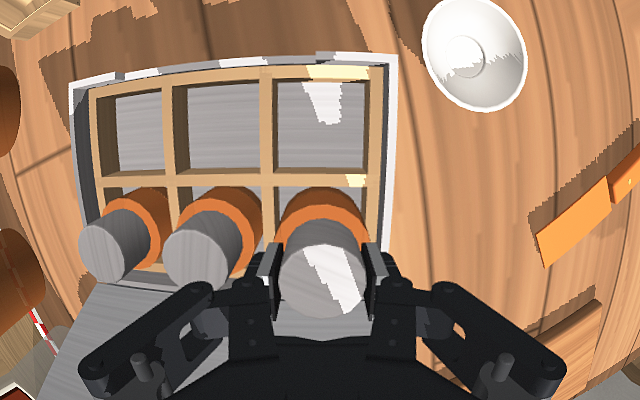

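Request:
drive_tool(motion=[0, 0.01, -0.15, 0, 0, 0, 0, 0, -0.15, 0, 0, 0, 0, 0, -0.15, 0, 0, 0, 0, 0, -0.09, 0, 0, 0, 0, 0, 0, 0, 0, 0])

```text
time_s: 32.7
tcp_pos: [493.8, 302.3, 70.4]
eef_rot: [-1.981, 2.437, -0.001]
wrist_force: [-0.9, -2.2, 5.1]
grip_width: 38.3
```

Request:
drive_tool(motion=[0, 0, 0, 0, 0, 0, 0, 0, 0, 0, 0, 0])

```text
time_s: 32.9
tcp_pos: [493.8, 302.3, 70.4]
eef_rot: [-1.981, 2.437, -0.001]
wrist_force: [-0.7, -0.7, 5.5]
grip_width: 38.8
```

Request:
drive_tool(motion=[0, 0, 0, 0, 0, 0, 0, 0, 0, 0, 0, 0, 0, 0, 0, 0, 0, 0], claw=-0.3)

```text
time_s: 33.2
tcp_pos: [493.2, 302.4, 69.7]
eef_rot: [1.981, -2.438, -0.0]
wrist_force: [0.1, 0.3, -0.4]
grip_width: 55.6
```

Request:
drive_tool(motion=[0, 0, 0.3, 0, 0, 0, 0, 0, 0.7, 0, 0, 0, 0, 0, 0.9, 0, 0, 0, 0, -0.5, 0.5, 0, 0, 0, 0.08, -0.95, 0, 0, 0, 0, 0.08, -0.95, 0, 0, 0, 0, 0.1, -0.95, 0, 0, 0, 0, 0.1, -0.95, 0, 0, 0, 0, 0.1, -0.95, 0, 0, 0, 0, 0.1, -0.95, 0, 0, 0, 0, 0.1, -0.95, 0, 0, 0, 0, 0.1, -0.95, 0, 0, 0, 0])

```text
time_s: 34.4
tcp_pos: [523.8, -23.2, 166.9]
eef_rot: [-1.981, 2.437, -0.001]
wrist_force: [0.3, 0.0, -0.5]
grip_width: 55.6
```

```bash
python3 - <<'E'
from h import *
w=cap('wrist','w29');cap('top','t29');cap('side','s29')
go(554,-380.5,115,168.25)
E
```

```text
t 34.5 p [524.1 -23.7 166.7] jaw 168.0 zax [ 0.001 -0.    -1.   ] q [-0.18  0.33 -0.27  0.97 -0.   -1.55] F [-0.1  0.2 -0.5] w 55.8
turn [0.002 0.007 0.03 ]
turn [ 1.100e-02 -3.000e-03 -2.247e+01]
shift units [ 0.748 -8.921 -1.292]
```

View pics/t29.png

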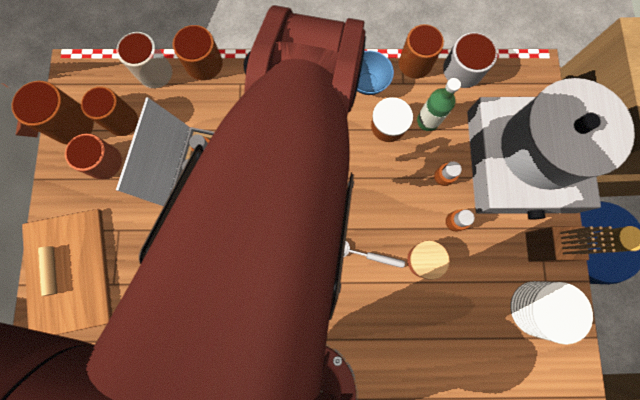

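View pics/s29.png

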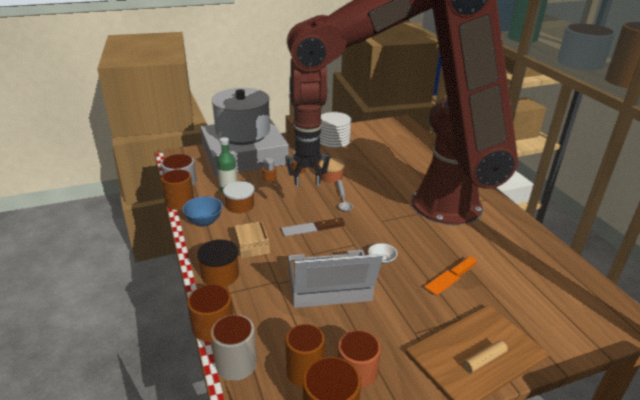

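Request:
drive_tool(motion=[0.08, -0.89, -0.13, 0, 0, 0, 0.08, -0.89, -0.13, 0, 0, 0, 0.08, -0.89, -0.13, 0, 0, 0, 0.08, -0.89, -0.13, 0, 0, 0, 0.08, -0.89, -0.13, 0, 0, 0, 0.08, -0.89, -0.13, 0, 0, 0, 0.08, -0.89, -0.13, 0, 0, 0, 0.08, -0.89, -0.13, 0, 0, 0, 0.08, -0.89, -0.13, 0, 0, 0, 0.08, -0.89, -0.1, 0, 0, 0, 0, 0, 0, 0, 0, 0, 0, 0, 0, 0, 0, 0])

```text
time_s: 35.75
tcp_pos: [555.8, -377.1, 115.0]
eef_rot: [-1.981, 2.438, 0.001]
wrist_force: [0.2, 0.4, -0.2]
grip_width: 55.4
```

```bash
python3 - <<'E'
from h import *
w=cap('wrist','w30')
go(554,-380.5,53,168.25)
E
```

```text
t 35.8 p [ 555.9 -376.4  115.2] jaw 168.2 zax [-0.     0.001 -1.   ] q [-0.7   0.64  0.1   1.03  0.   -2.07] F [ 0.8  0.4 -0.3] w 55.8
turn [-0.006 -0.002  0.001]
turn [-3.0000e-03  9.0000e-03 -2.2499e+01]
shift units [-0.047 -0.103 -1.556]
```

View pics/w30.png

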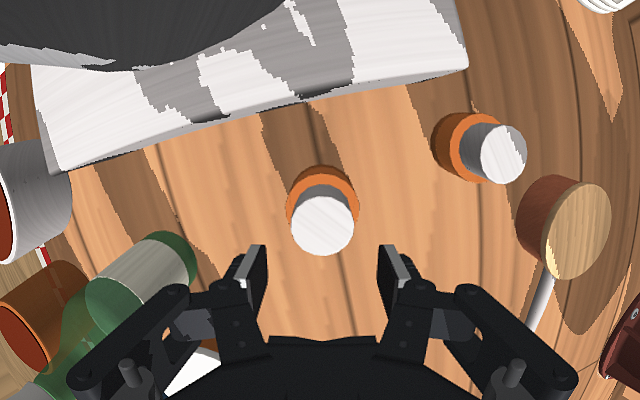

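```bash
python3 - <<'E'
from h import *
t=load('top0');w=load('w30')
print(onz(t,452.5,85,210),onz(t,428,124,0))
for u,v in [(322,226),(503,154)]: print(onz(w,u,v,80,True).round(1))
E
```

```text
[ 714.28302162 -343.47157227  210.        ] [ 7.07758078e+02 -3.47466225e+02  1.13686838e-13]
[ 554.8 -381.1   80. ]
[ 428.8 -403.9   80. ]
```

Request:
drive_tool(motion=[-0.03, -0.11, -0.3, 0, 0, 0, 0, 0, -0.6, 0, 0, 0, 0, 0, -0.6, 0, 0, 0, 0, 0, -0.05, 0, 0, 0, 0, 0, 0, 0, 0, 0])

```text
time_s: 36.3
tcp_pos: [554.2, -381.0, 52.7]
eef_rot: [1.982, -2.437, -0.002]
wrist_force: [-0.4, 0.8, 0.3]
grip_width: 55.2
```

Request:
drive_tool(motion=[0, 0, 0, 0, 0, 0, 0, 0, 0, 0, 0, 0, 0, 0, 0, 0, 0, 0, 0, 0, 0, 0, 0, 0], claw=1)

```text
time_s: 36.7
tcp_pos: [555.2, -382.4, 54.5]
eef_rot: [-1.981, 2.437, -0.003]
wrist_force: [-1.3, 0.8, 6.8]
grip_width: 38.7
```

```bash
python3 - <<'E'
from h import *
w=cap('wrist','w31')
go(*(cad(-34,-68,0)+[0,0,165]),168.25)
for v in (281,283,285): print(onz(w,322,v,80,True).round(1))
E
```

```text
t 36.8 p [ 555.1 -382.4   54.6] jaw 168.2 zax [ 0.002 -0.001 -1.   ] q [-0.71  0.7   0.04  0.91  0.   -2.08] F [-1.3  1.   6.9] w 38.6
turn [0.008 0.012 0.005]
turn [ 1.9000e-02 -1.2000e-02 -2.2495e+01]
shift units [ 1.413 14.747  2.761]
[ 554.9 -383.    80. ]
[ 555.1 -382.    80. ]
[ 555.3 -380.9   80. ]
```

View pics/w31.png

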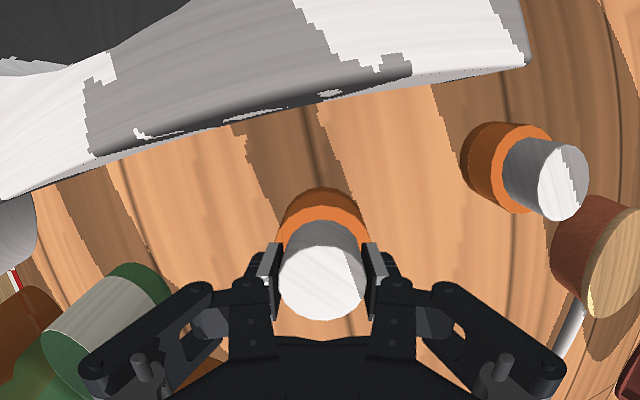

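Request:
drive_tool(motion=[0, 0, 0.6, 0, 0, 0, 0, 0, 0.9, 0, 0, 0, 0, 0, 0.9, 0, 0, 0, 0, 0.4, 0.35, 0, 0, 0, 0.09, 0.92, 0, 0, 0, 0, 0.09, 0.92, 0, 0, 0, 0, 0.09, 0.92, 0, 0, 0, 0, 0.09, 0.92, 0, 0, 0, 0, 0.09, 0.92, 0, 0, 0, 0, 0.09, 0.92, 0, 0, 0, 0, 0.09, 0.92, 0, 0, 0, 0, 0.09, 0.92, 0, 0, 0, 0])

```text
time_s: 37.95
tcp_pos: [582.4, -69.2, 162.5]
eef_rot: [1.981, -2.437, -0.001]
wrist_force: [0.3, 0.6, -1.5]
grip_width: 39.0
```

Request:
drive_tool(motion=[0.09, 0.92, 0, 0, 0, 0, 0.09, 0.92, 0, 0, 0, 0, 0.09, 0.92, 0, 0, 0, 0, 0.09, 0.92, 0, 0, 0, 0, 0.09, 0.92, 0, 0, 0, 0, 0.09, 0.92, 0, 0, 0, 0, 0.09, 0.92, 0, 0, 0, 0, 0.07, 0.5, 0, 0, 0, 0, 0, 0, 0, 0, 0, 0, 0, 0, 0, 0, 0, 0])

```text
time_s: 38.95
tcp_pos: [610.6, 205.9, 162.5]
eef_rot: [1.982, -2.436, -0.0]
wrist_force: [0.1, 0.0, -2.5]
grip_width: 38.6
```

```bash
python3 - <<'E'
from h import *
w=cap('wrist','w32')
go(*(cad(-34,-68,0)+[0,0,70]),168.25)
E
```

```text
t 39.0 p [610.8 205.2 162.7] jaw 168.2 zax [-0.001 -0.001 -1.   ] q [ 0.21  0.56  0.08  1.09 -0.   -1.15] F [-0.3 -0.5 -1.1] w 39.0
turn [ 0.005 -0.006  0.007]
turn [-9.0000e-03 -8.0000e-03 -2.2492e+01]
shift units [ 0.022  0.056 -2.317]
```

View pics/w32.png

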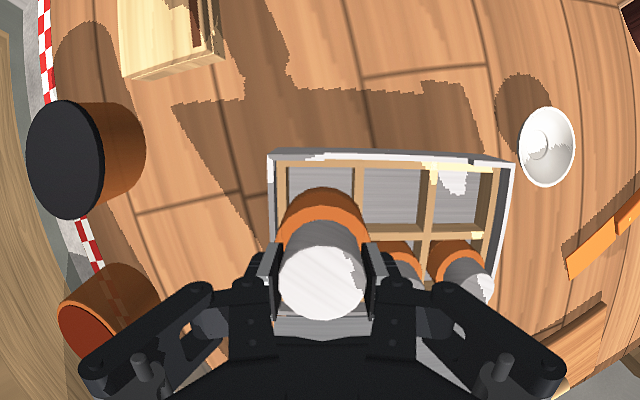

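Request:
drive_tool(motion=[0.02, 0.06, -0.4, 0, 0, 0, 0, 0, -0.6, 0, 0, 0, 0, 0, -0.6, 0, 0, 0, 0, 0, -0.2, 0, 0, 0, 0, 0, 0, 0, 0, 0])

```text
time_s: 39.5
tcp_pos: [611.2, 207.1, 90.1]
eef_rot: [1.978, -2.437, -0.002]
wrist_force: [0.1, -0.4, -1.7]
grip_width: 39.0
```

```bash
python3 - <<'E'
from h import *
w=cap('wrist','w33')
go(*(cad(-34,-68,0)+[0,0,70]),168.25)
E
```

```text
t 39.5 p [612.1 207.5  91.3] jaw 168.1 zax [-0. -0. -1.] q [ 0.21  0.62 -0.01  0.94 -0.   -1.15] F [-0.1  1.3 -1.3] w 38.9
turn [ 0.001 -0.003  0.014]
turn [-5.0000e-03 -2.0000e-03 -2.2486e+01]
shift units [-0.011 -0.001 -0.533]
```

View pics/w33.png

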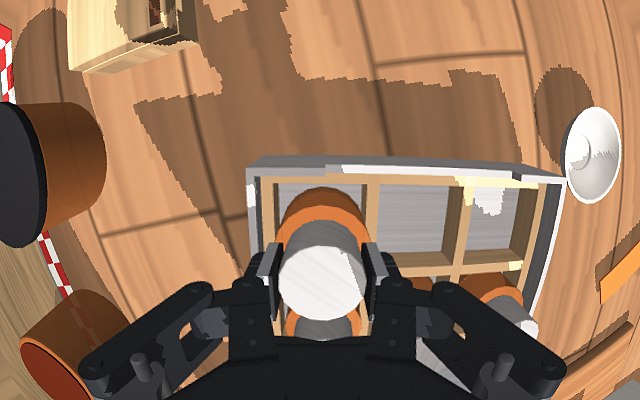

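Request:
drive_tool(motion=[0, 0, -0.15, 0, 0, 0, 0, 0, -0.15, 0, 0, 0, 0, 0, -0.15, 0, 0, 0, 0, 0, -0.09, 0, 0, 0, 0, 0, 0, 0, 0, 0])

```text
time_s: 40.05
tcp_pos: [612.0, 208.5, 70.6]
eef_rot: [-1.981, 2.437, -0.0]
wrist_force: [-3.7, -1.2, 9.7]
grip_width: 38.4
```

Request:
drive_tool(motion=[0, 0, 0, 0, 0, 0, 0, 0, 0, 0, 0, 0])

```text
time_s: 40.25
tcp_pos: [612.0, 208.5, 70.6]
eef_rot: [-1.981, 2.437, -0.0]
wrist_force: [-4.2, -0.2, 9.7]
grip_width: 38.8
```

Request:
drive_tool(motion=[0, 0, 0, 0, 0, 0, 0, 0, 0, 0, 0, 0, 0, 0, 0, 0, 0, 0], claw=-0.3)

```text
time_s: 40.55
tcp_pos: [612.1, 208.4, 69.3]
eef_rot: [-1.981, 2.438, -0.0]
wrist_force: [0.4, -0.4, -0.6]
grip_width: 55.6
```

Request:
drive_tool(motion=[0, 0, 0.3, 0, 0, 0, 0, 0, 0.7, 0, 0, 0, 0, 0, 0.9, 0, 0, 0, -0.1, -0.5, 0.5, 0, 0, 0, -0.3, -0.93, 0, 0, 0, 0, -0.3, -0.93, 0, 0, 0, 0, -0.3, -0.93, 0, 0, 0, 0, -0.3, -0.93, 0, 0, 0, 0, -0.3, -0.93, 0, 0, 0, 0, -0.3, -0.93, 0, 0, 0, 0, -0.3, -0.93, 0, 0, 0, 0, -0.3, -0.93, 0, 0, 0, 0])

```text
time_s: 41.75
tcp_pos: [511.7, -110.7, 166.5]
eef_rot: [-1.981, 2.437, -0.002]
wrist_force: [0.5, -1.0, 0.8]
grip_width: 55.4
```

```bash
python3 - <<'E'
from h import *
w=cap('wrist','w34');cap('top','t34')
go(429.5,-403,115,168.25)
E
```

```text
t 41.9 p [ 511.2 -113.1  166.4] jaw 168.0 zax [ 0.001 -0.002 -1.   ] q [-0.36  0.33 -0.27  0.97 -0.   -1.72] F [ 0.3  0.3 -0.2] w 55.5
turn [0.011 0.005 0.038]
turn [ 8.0000e-03 -1.8000e-02 -2.2462e+01]
shift units [-2.043 -7.248 -1.286]
```

View pics/t34.png

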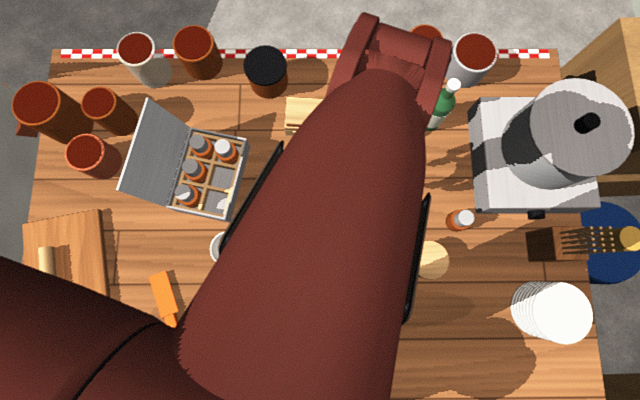

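Request:
drive_tool(motion=[-0.25, -0.9, -0.16, 0, 0, 0, -0.25, -0.9, -0.16, 0, 0, 0, -0.25, -0.9, -0.16, 0, 0, 0, -0.25, -0.9, -0.16, 0, 0, 0, -0.25, -0.9, -0.16, 0, 0, 0, -0.25, -0.9, -0.16, 0, 0, 0, -0.25, -0.9, -0.16, 0, 0, 0, -0.25, -0.9, -0.16, 0, 0, 0, 0, 0, 0, 0, 0, 0, 0, 0, 0, 0, 0, 0])

```text
time_s: 42.85
tcp_pos: [432.0, -397.4, 114.5]
eef_rot: [-1.98, 2.439, 0.0]
wrist_force: [0.6, -0.3, 0.2]
grip_width: 55.7
```

```bash
python3 - <<'E'
from h import *
w=cap('wrist','w35')
go(429.5,-403,53,168.25)
E
```

```text
t 42.9 p [ 432.4 -396.6  114.6] jaw 168.2 zax [ 0.  0. -1.] q [-0.87  0.49 -0.17  0.91  0.   -2.23] F [-0.6 -0.2 -0.2] w 55.6
turn [-0.003  0.001  0.006]
turn [ 2.0000e-03  5.0000e-03 -2.2494e+01]
shift units [-0.071 -0.159 -1.54 ]
```

View pics/w35.png

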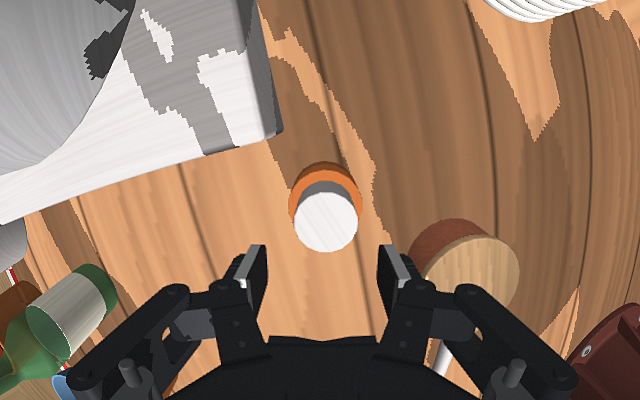

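```bash
python3 - <<'E'
from h import *
w=load('w35')
print(onz(w,325.5,222,80,True).round(1), onz(load('top0'),429,260,60).round(1))
E
```

```text
[ 428.4 -403.8   80. ] [ 322.1 -309.6   60. ]
```

Request:
drive_tool(motion=[-0.09, -0.17, -0.3, 0, 0, 0, 0, 0, -0.6, 0, 0, 0, 0, 0, -0.6, 0, 0, 0, 0, 0, -0.04, 0, 0, 0, 0, 0, 0, 0, 0, 0])

```text
time_s: 43.4
tcp_pos: [428.4, -403.2, 52.4]
eef_rot: [1.983, -2.437, -0.002]
wrist_force: [-0.0, -0.5, 0.2]
grip_width: 55.8
```

Request:
drive_tool(motion=[0, 0, 0, 0, 0, 0, 0, 0, 0, 0, 0, 0, 0, 0, 0, 0, 0, 0, 0, 0, 0, 0, 0, 0], claw=1)

```text
time_s: 43.8
tcp_pos: [429.0, -404.5, 53.9]
eef_rot: [-1.981, 2.438, -0.003]
wrist_force: [-1.2, 1.5, 7.3]
grip_width: 38.8
```

```bash
python3 - <<'E'
from h import *
w=cap('wrist','w36')
go(*(cad(-34,68,0)+[0,0,165]),168.25)
for v in (281,283,285): print(onz(w,322,v,80,True).round(1))
E
```

```text
t 43.9 p [ 429.  -404.5   53.9] jaw 168.2 zax [ 0.001 -0.001 -1.   ] q [-0.88  0.56 -0.23  0.78  0.   -2.25] F [-1.7  2.4  7. ] w 38.5
turn [0.01  0.01  0.005]
turn [ 1.5000e-02 -1.6000e-02 -2.2495e+01]
shift units [ 1.237 15.992  2.776]
[ 428.7 -405.4   80. ]
[ 428.9 -404.4   80. ]
[ 429.1 -403.4   80. ]
```

View pics/w36.png

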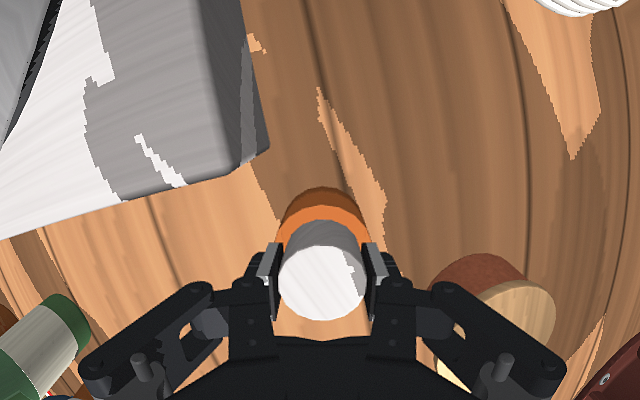

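Request:
drive_tool(motion=[0, 0, 0.6, 0, 0, 0, 0, 0, 0.9, 0, 0, 0, 0, 0, 0.9, 0, 0, 0, 0, 0.4, 0.35, 0, 0, 0, 0.07, 0.92, 0, 0, 0, 0, 0.07, 0.92, 0, 0, 0, 0, 0.07, 0.92, 0, 0, 0, 0, 0.07, 0.92, 0, 0, 0, 0, 0.07, 0.92, 0, 0, 0, 0, 0.07, 0.92, 0, 0, 0, 0, 0.07, 0.92, 0, 0, 0, 0, 0.07, 0.92, 0, 0, 0, 0])

```text
time_s: 45.05
tcp_pos: [450.9, -92.3, 163.1]
eef_rot: [-1.981, 2.438, -0.001]
wrist_force: [0.5, -0.3, -1.8]
grip_width: 38.9
```

Request:
drive_tool(motion=[0.07, 0.92, 0, 0, 0, 0, 0.07, 0.92, 0, 0, 0, 0, 0.07, 0.92, 0, 0, 0, 0, 0.07, 0.92, 0, 0, 0, 0, 0.07, 0.92, 0, 0, 0, 0, 0.07, 0.92, 0, 0, 0, 0, 0.07, 0.92, 0, 0, 0, 0, 0.07, 0.92, 0, 0, 0, 0, 0.07, 0.8, 0, 0, 0, 0, 0, 0, 0, 0, 0, 0, 0, 0, 0, 0, 0, 0])

```text
time_s: 46.15
tcp_pos: [475.8, 233.2, 162.7]
eef_rot: [1.983, -2.436, 0.0]
wrist_force: [0.0, -1.1, -2.0]
grip_width: 38.8
```

```bash
python3 - <<'E'
from h import *
w=cap('wrist','w37')
go(*(cad(-34,68,0)+[0,0,70]),168.25)
E
```

```text
t 46.2 p [475.8 232.4 162.7] jaw 168.2 zax [-0. -0. -1.] q [ 0.32  0.35 -0.26  0.96 -0.   -1.05] F [ 0.3  0.2 -1.3] w 38.7
turn [ 0.003 -0.001  0.002]
turn [-2.0000e-03 -5.0000e-03 -2.2497e+01]
shift units [ 0.067  0.068 -2.317]
```

View pics/w37.png

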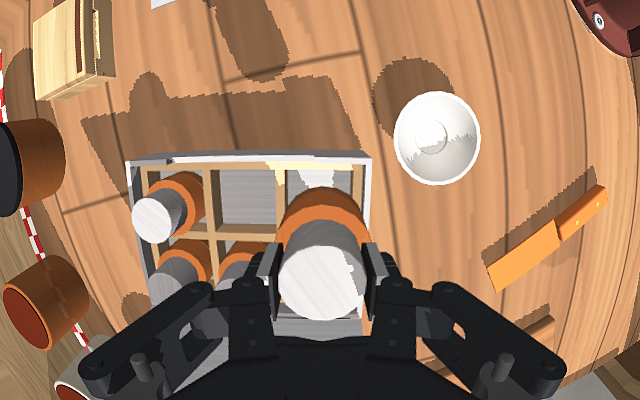

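Request:
drive_tool(motion=[0.07, 0.06, -0.4, 0, 0, 0, 0, 0, -0.6, 0, 0, 0, 0, 0, -0.6, 0, 0, 0, 0, 0, -0.2, 0, 0, 0, 0, 0, 0, 0, 0, 0])

```text
time_s: 46.7
tcp_pos: [478.2, 234.1, 90.1]
eef_rot: [1.979, -2.438, -0.001]
wrist_force: [-0.5, 0.3, -1.1]
grip_width: 38.8
```

```bash
python3 - <<'E'
from h import *
w=cap('wrist','w38')
go(*(cad(-34,68,0)+[0,0,70]),168.25)
E
```

```text
t 46.8 p [478.9 234.4  91. ] jaw 168.1 zax [-0. -0. -1.] q [ 0.32  0.43 -0.35  0.8  -0.   -1.05] F [ 0.2  0.2 -2.3] w 38.3
turn [ 0.003 -0.002  0.012]
turn [-4.0000e-03 -4.0000e-03 -2.2487e+01]
shift units [-0.01   0.018 -0.526]
```

View pics/w38.png

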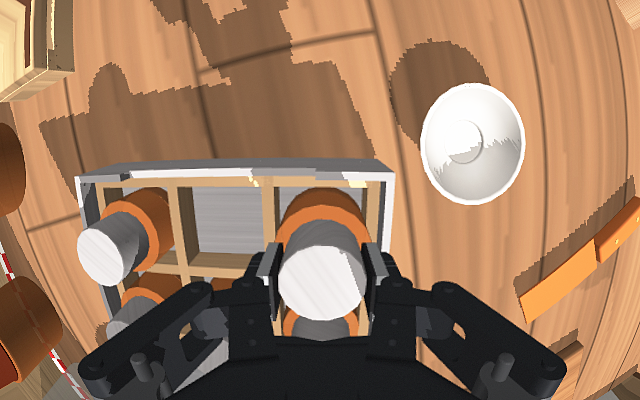

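Request:
drive_tool(motion=[0, 0.02, -0.15, 0, 0, 0, 0, 0, -0.15, 0, 0, 0, 0, 0, -0.15, 0, 0, 0, 0, 0, -0.09, 0, 0, 0, 0, 0, 0, 0, 0, 0])

```text
time_s: 47.25
tcp_pos: [478.4, 236.2, 69.6]
eef_rot: [1.982, -2.437, -0.001]
wrist_force: [-5.5, 0.2, 10.2]
grip_width: 39.0
```

Request:
drive_tool(motion=[0, 0, 0, 0, 0, 0, 0, 0, 0, 0, 0, 0])

```text
time_s: 47.45
tcp_pos: [478.4, 236.2, 69.7]
eef_rot: [1.982, -2.437, -0.001]
wrist_force: [-5.1, -0.0, 10.6]
grip_width: 38.8
```

Request:
drive_tool(motion=[0, 0, 0, 0, 0, 0, 0, 0, 0, 0, 0, 0, 0, 0, 0, 0, 0, 0], claw=-0.3)

```text
time_s: 47.75
tcp_pos: [479.0, 236.0, 69.0]
eef_rot: [-1.981, 2.438, -0.0]
wrist_force: [-0.3, -0.2, -0.4]
grip_width: 55.6
```

Request:
drive_tool(motion=[0, 0, 0.3, 0, 0, 0, 0, 0, 0.7, 0, 0, 0, 0, 0, 0.9, 0, 0, 0, 0, -0.5, 0.4, 0, 0, -0.85, 0, -0.8, 0, 0, 0, -0.85, 0, -0.8, 0, 0, 0, -0.85, 0, -0.8, 0, 0, 0, -0.85, 0, -0.8, 0, 0, 0, -0.85, 0, -0.8, 0, 0, 0, -0.85, 0, -0.8, 0, 0, 0, -0.85, 0, -0.6, 0, 0, 0, -0.85, 0, -0.3, 0, 0, 0, -0.85])

```text
time_s: 48.95
tcp_pos: [479.1, -14.0, 162.0]
eef_rot: [-0.454, 3.108, -0.001]
wrist_force: [0.8, 0.3, 0.6]
grip_width: 55.5
```

Request:
drive_tool(motion=[0, 0, 0, 0, 0, -0.85, 0, 0, 0, 0, 0, -0.85, 0, 0, 0, 0, 0, -0.85, 0, 0, 0, 0, 0, 0, 0, 0, 0, 0, 0, 0])

```text
time_s: 49.45
tcp_pos: [479.0, -12.1, 161.6]
eef_rot: [0.088, 3.14, -0.0]
wrist_force: [0.8, 0.5, -0.2]
grip_width: 55.6
```

```bash
python3 - <<'E'
from h import *
w=cap('wrist','w39');cap('top','t39');cap('side','s39')
go(477.8,-13,100,86.5)
E
```

```text
t 49.6 p [478.9 -12.  161.3] jaw 86.7 zax [ 0. -0. -1.] q [-0.18  0.26 -0.39  0.92  0.   -0.12] F [-0.3 -0.1  0.3] w 55.2
turn [ 0.     0.002 -0.029]
turn [-3.0000e-03  0.0000e+00  2.2471e+01]
shift units [-0.028 -0.026 -1.531]
```

View pics/w39.png

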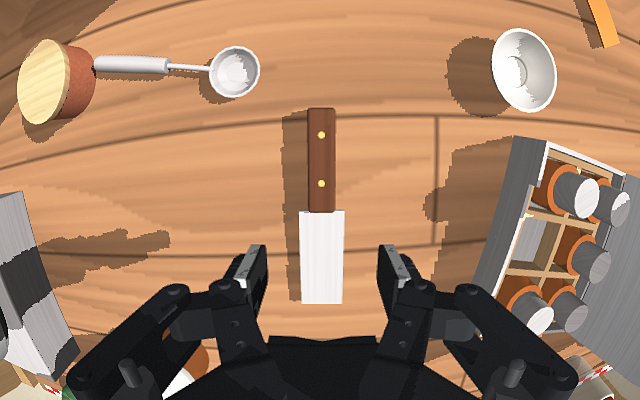

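View pics/t39.png

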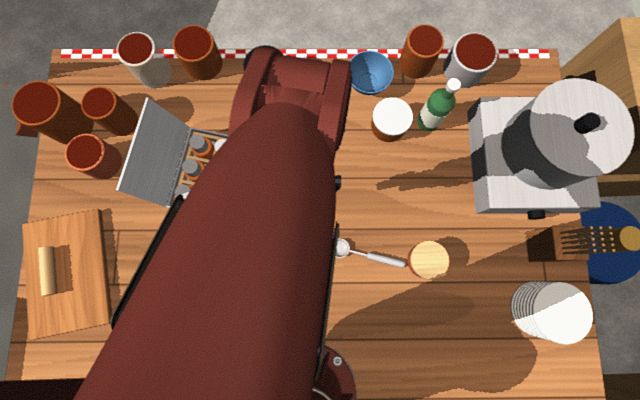

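```bash
python3 - <<'E'
from h import *
w=load('w39')
for n,u,v,z in [('endL',308,108,22),('endR',335,108,22),('rootL',307.5,212,22),('rootR',335.5,212,22),('tipL',300,303,12.5),('tipR',342.5,303.5,12.5)]: print(n,onz(w,u,v,z,True).round(1))
# refine the rack from t34/top0 & wrist w32
c=load('top0')
B=cv2.resize(c['img'][90:140,275:335],None,fx=10,fy=10,interpolation=cv2.INTER_CUBIC); cv2.imwrite('pics/rk.png',B)
w=load('w16');cv2.imwrite('pics/rkw.png',cv2.resize(load('w29')['img'],None,fx=1,fy=1))
E
```

```text
endL [400.5 -20.5  22. ]
endR [401.9   3.8  22. ]
rootL [498.6 -27.3  22. ]
rootR [ 5.001e+02 -4.000e-01  2.200e+01]
tipL [609.3 -44.5  12.5]
tipR [612.7   3.5  12.5]
```

View pics/rk.png

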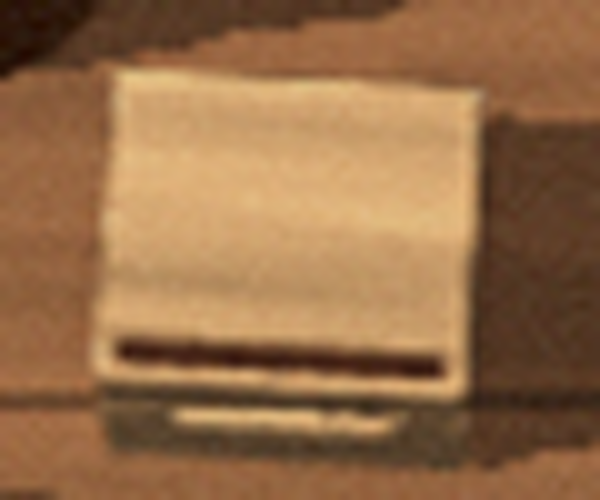

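View pics/w29.png

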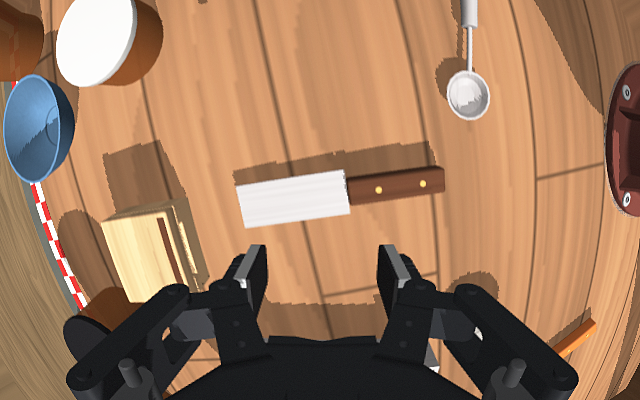

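```bash
python3 - <<'E'
from h import *
c=load('top0')
R=np.array([onz(c,275+u/10-.45,90+v/10-.45,55) for u,v in [(113,70),(482,90),(468,398),(95,378)]]);print(R.round(1),[round(np.linalg.norm(R[i]-R[(i+1)%4]),1) for i in range(4)])
f=(R[2]+R[3])/2;b=(R[0]+R[1])/2; print(f,b,np.degrees(np.arctan2(*(b-f)[1::-1])), [np.degrees(np.arctan2(-(p-q)[0],(p-q)[1])) for p,q in((R[0],R[1]),(R[3],R[2]))])
# slot ends at front face z=32: visible lit region
S=[onz(c,275+u/10-.45,90+v/10-.45,32) for u,v in [(170,418),(395,428)]];print(np.round(S,1))
w=load('w39')
E
```

```text
[[765.   53.4  55. ]
 [758.9 -47.1  55. ]
 [670.2 -42.7  55. ]
 [676.1  57.2  55. ]] [np.float64(100.7), np.float64(88.9), np.float64(100.1), np.float64(89.0)]
[673.14211926   7.2155938   55.        ] [761.96867449   3.1691911   55.        ] -2.6082473400428174 [np.float64(-3.455936884755209), np.float64(-3.4108407048050644)]
[[673.9  38.7  32. ]
 [670.9 -22.9  32. ]]
```

Request:
drive_tool(motion=[-0.02, -0.02, -0.8, 0, 0, 0, 0, 0, -0.9, 0, 0, 0, 0, 0, -0.9, 0, 0, 0, 0, 0, -0.8, 0, 0, 0, 0, 0, -0.4, 0, 0, 0, 0, 0, 0, 0, 0, 0, 0, 0, 0, 0, 0, 0])

```text
time_s: 50.3
tcp_pos: [478.2, -12.8, 9.4]
eef_rot: [-0.092, -3.14, 0.0]
wrist_force: [-0.2, -0.1, 0.4]
grip_width: 55.4
```

```bash
python3 - <<'E'
from h import *
w=cap('wrist','w40')
go(478.3,-12.7,4,86.7)
E
```

```text
t 50.4 p [478.8 -12.9   9.9] jaw 86.6 zax [ 0.001 -0.    -1.   ] q [-0.18  0.46 -0.58  0.53  0.   -0.12] F [ 0.4 -0.4 -0.6] w 55.6
turn [0.001 0.008 0.007]
turn [ 1.3000e-02 -2.0000e-03 -2.2492e+01]
shift units [-0.012  0.006 -0.149]
```

View pics/w40.png

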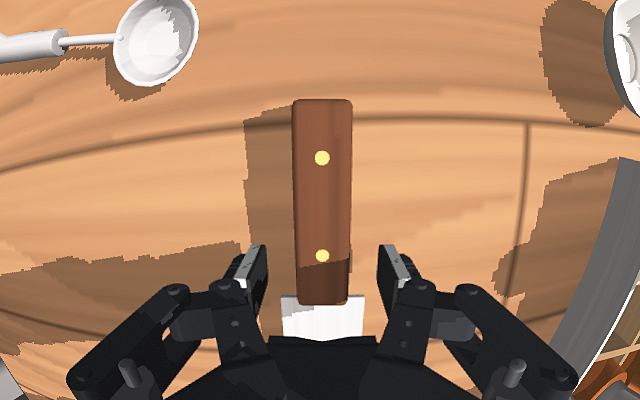

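Request:
drive_tool(motion=[0, 0, -0.15, 0, 0, 0, 0, 0, 0, 0, 0, 0])

```text
time_s: 50.55
tcp_pos: [478.4, -12.9, 3.3]
eef_rot: [0.093, 3.139, -0.0]
wrist_force: [0.2, 0.1, 0.2]
grip_width: 55.8
```

Request:
drive_tool(motion=[0, 0, 0, 0, 0, 0, 0, 0, 0, 0, 0, 0, 0, 0, 0, 0, 0, 0, 0, 0, 0, 0, 0, 0, 0, 0, 0, 0, 0, 0, 0, 0, 0, 0, 0, 0], claw=1, squeeze=80)

```text
time_s: 51.15
tcp_pos: [478.3, -12.8, 3.7]
eef_rot: [0.093, 3.14, -0.0]
wrist_force: [-1.5, 0.9, 7.9]
grip_width: 24.5
```

```bash
python3 - <<'E'
from h import *
go(478.3,-12.7,4,86.7)
E
```

```text
t 51.1 p [478.3 -12.8   3.7] jaw 86.6 zax [ 0.001 -0.    -1.   ] q [-0.18  0.47 -0.59  0.52  0.   -0.12] F [-1.5  0.9  7.9] w 24.5
turn [0.001 0.004 0.011]
turn [ 7.0000e-03 -1.0000e-03 -2.2489e+01]
shift units [0.    0.003 0.008]
```

Request:
drive_tool(motion=[0, 0, 0.3, 0, 0, 0, 0, 0, 0.6, 0, 0, 0, 0.2, 0.15, 0.5, 0, 0, 0, 0.3, 0.25, 0, 0, 0, 0, 0.3, 0.2, 0, 0, 0, 0, 0.16, 0.12, 0, 0, 0, 0, 0, 0, 0, 0, 0, 0])

```text
time_s: 51.85
tcp_pos: [516.9, 16.4, 58.9]
eef_rot: [0.092, 3.14, 0.0]
wrist_force: [-0.3, 0.1, -1.7]
grip_width: 24.6
```

```bash
python3 - <<'E'
from h import *
c=cap('side','s41');w=cap('wrist','w41');cap('top','t41')
go(516.8,16.1,24.7,86.7)
p=read_state()['tcp_pos']+[0,0,7.3]
e=np.array([np.cos(np.radians(-3.3)),np.sin(np.radians(-3.3)),0]);n=np.array([-e[1],e[0],0])
for L in (21,131):
  for d in (22.5,-22.5): print(proj(c,p+L*e+d*n).round(1))
cv2.imwrite('pics/s41c.png',cv2.resize(c['img'][185:265,225:345],None,fx=6,fy=6,interpolation=cv2.INTER_CUBIC))
E
```

```text
t 52.0 p [515.6  15.8  58.7] jaw 86.6 zax [-0.001 -0.    -1.   ] q [-0.11  0.44 -0.43  0.7  -0.   -0.05] F [-0.3 -0.  -1. ] w 24.2
turn [ 0.    -0.009  0.013]
turn [-1.4000e-02 -0.0000e+00 -2.2487e+01]
shift units [ 0.03   0.008 -0.851]
[308.9 222.4]
[305.1 214.6]
[275.  228.1]
[271.8 219.9]
```

View pics/s41c.png

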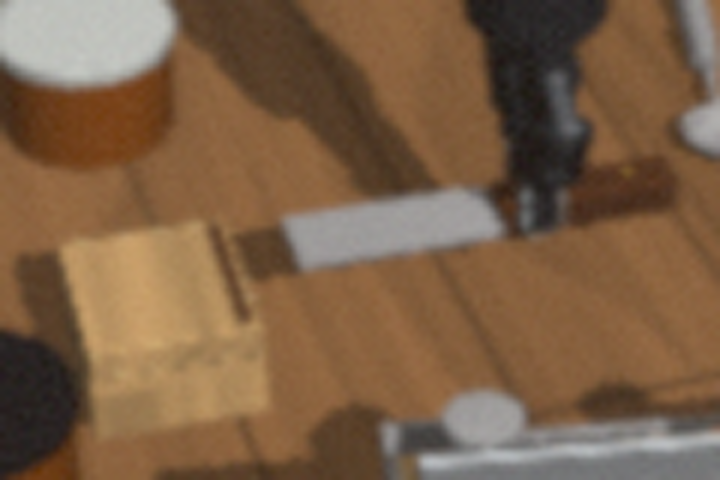

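View pics/w41.png

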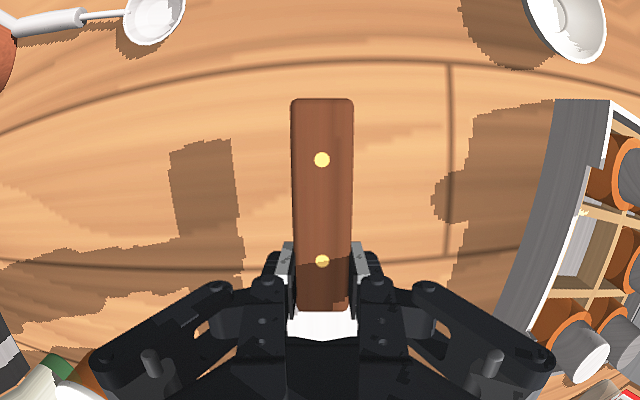

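Request:
drive_tool(motion=[0.03, 0.01, -0.4, 0, 0, 0, 0, 0, -0.35, 0, 0, 0, 0, 0, -0.1, 0, 0, 0, 0, 0, 0, 0, 0, 0, 0, 0, 0, 0, 0, 0])

```text
time_s: 52.5
tcp_pos: [517.7, 16.2, 25.5]
eef_rot: [0.093, 3.14, -0.0]
wrist_force: [-0.5, 1.2, -1.2]
grip_width: 24.1
```

```bash
python3 - <<'E'
from h import *
c=cap('side','s42')
go(516.8,16.1,24.7,86.7)
cv2.imwrite('pics/s42c.png',cv2.resize(c['img'][185:265,225:345],None,fx=6,fy=6,interpolation=cv2.INTER_CUBIC))
E
```

```text
t 52.5 p [517.9  16.2  25.6] jaw 86.6 zax [ 0.001 -0.    -1.   ] q [-0.11  0.49 -0.46  0.62 -0.   -0.05] F [-0.8  0.4 -0.8] w 24.2
turn [0.001 0.005 0.012]
turn [ 7.0000e-03 -1.0000e-03 -2.2487e+01]
shift units [-0.029 -0.003 -0.023]
```

View pics/s42c.png

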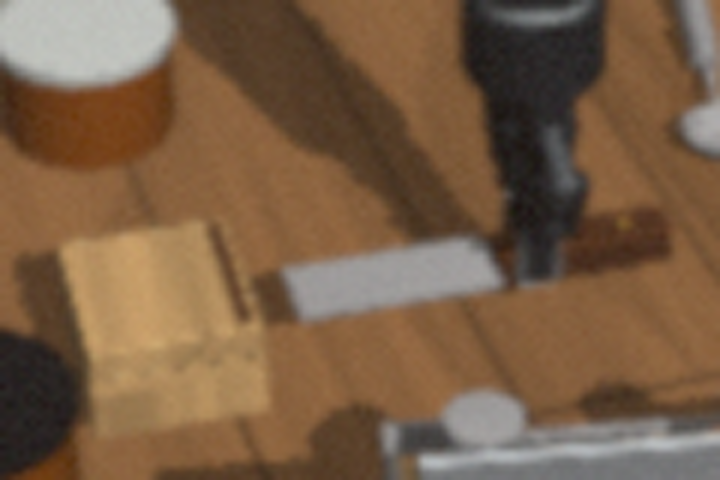

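Request:
drive_tool(motion=[0.2, -0.01, -0.02, 0, 0, 0, 0.2, -0.01, 0, 0, 0, 0, 0.2, -0.01, 0, 0, 0, 0, 0.2, -0.01, 0, 0, 0, 0, 0, 0, 0, 0, 0, 0])

```text
time_s: 53.05
tcp_pos: [551.3, 14.6, 24.3]
eef_rot: [0.093, 3.139, -0.0]
wrist_force: [0.3, -0.3, -0.4]
grip_width: 24.3
```

Request:
drive_tool(motion=[0.12, -0.01, 0, 0, 0, 0, 0.12, -0.01, 0, 0, 0, 0, 0.12, 0, 0, 0, 0, 0, 0, 0, 0, 0, 0, 0])

```text
time_s: 53.45
tcp_pos: [564.9, 13.9, 24.3]
eef_rot: [0.093, 3.139, -0.0]
wrist_force: [-0.5, -0.1, -1.2]
grip_width: 24.1
```

```bash
python3 - <<'E'
from h import *
c=cap('side','s43')
go(616.7,10.5,24.7,86.7)
cv2.imwrite('pics/s43c.png',cv2.resize(c['img'][185:265,225:345],None,fx=6,fy=6,interpolation=cv2.INTER_CUBIC))
E
```

```text
t 53.5 p [564.3  13.9  24.2] jaw 86.6 zax [ 0. -0. -1.] q [-0.1   0.56 -0.33  0.68 -0.   -0.05] F [ 0.3  0.3 -1.1] w 24.3
turn [0.    0.001 0.012]
turn [ 1.0000e-03 -0.0000e+00 -2.2487e+01]
shift units [ 1.309 -0.086  0.012]
```

View pics/s43c.png

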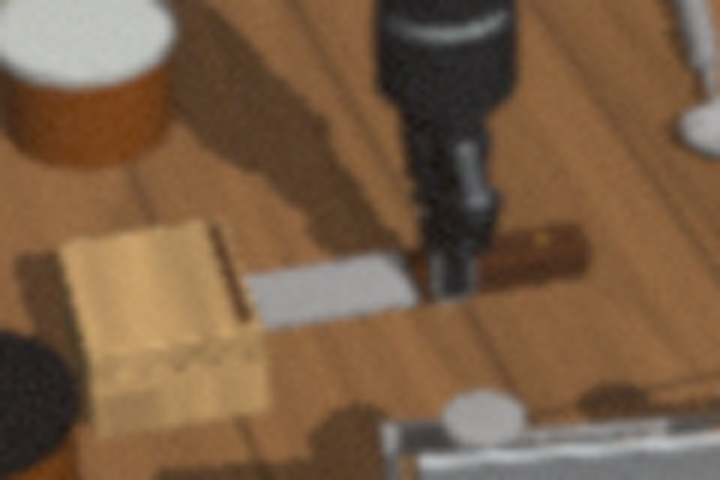

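Request:
drive_tool(motion=[0.2, -0.01, 0, 0, 0, 0, 0.25, -0.02, 0, 0, 0, 0, 0.25, -0.01, 0, 0, 0, 0, 0.25, -0.02, 0, 0, 0, 0, 0.2, -0.01, 0, 0, 0, 0, 0, 0, 0, 0, 0, 0])

```text
time_s: 54.1
tcp_pos: [611.6, 11.0, 24.3]
eef_rot: [0.093, 3.139, -0.0]
wrist_force: [0.1, -0.5, -1.1]
grip_width: 24.3
```

Request:
drive_tool(motion=[0.05, 0, 0, 0, 0, 0, 0.05, 0, 0, 0, 0, 0, 0, 0, 0, 0, 0, 0])

```text
time_s: 54.4
tcp_pos: [614.1, 11.2, 24.3]
eef_rot: [0.093, 3.14, 0.0]
wrist_force: [0.8, -0.3, -0.9]
grip_width: 24.4
```

Request:
drive_tool(motion=[0.05, 0, 0, 0, 0, 0, 0.05, 0, 0, 0, 0, 0, 0, 0, 0, 0, 0, 0])

```text
time_s: 54.7
tcp_pos: [617.7, 11.3, 24.1]
eef_rot: [-0.093, -3.139, -0.0]
wrist_force: [-1.3, 0.6, -0.8]
grip_width: 24.2
```

Request:
drive_tool(motion=[0.05, 0, 0, 0, 0, 0, 0.05, 0, 0, 0, 0, 0, 0, 0, 0, 0, 0, 0])

```text
time_s: 55.0
tcp_pos: [617.8, 11.5, 23.1]
eef_rot: [-0.093, -3.132, -0.0]
wrist_force: [-14.3, 0.6, 3.2]
grip_width: 24.5
```

Request:
drive_tool(motion=[0.05, 0, 0, 0, 0, 0, 0, 0, 0, 0, 0, 0])

```text
time_s: 55.2
tcp_pos: [617.8, 11.6, 22.5]
eef_rot: [-0.093, -3.129, -0.0]
wrist_force: [-20.6, -0.2, 5.2]
grip_width: 24.2
```

Request:
drive_tool(motion=[-0.07, 0, 0, 0, 0, 0, 0, 0, 0, 0, 0, 0])

```text
time_s: 55.4
tcp_pos: [617.8, 11.5, 23.1]
eef_rot: [-0.093, -3.134, -0.001]
wrist_force: [-9.0, 0.8, -2.5]
grip_width: 23.9
```

Request:
drive_tool(motion=[0, 0, 0, 0, 0, 0, 0, 0, 0, 0, 0, 0, 0, 0, 0, 0, 0, 0, 0, 0, 0, 0, 0, 0], claw=-0.1)

```text
time_s: 55.8
tcp_pos: [621.9, 11.1, 24.6]
eef_rot: [0.093, 3.139, -0.0]
wrist_force: [0.1, -0.1, 0.3]
grip_width: 46.7
```

Request:
drive_tool(motion=[0, 0, 0.3, 0, 0, 0, 0, 0, 0.6, 0, 0, 0, 0, 0, 0.9, 0, 0, 0, -0.4, 0, 0.9, 0, 0, 0, -0.8, -0.6, 0.3, 0, 0, 0, -0.8, -0.8, 0, 0, 0, 0, -0.8, -0.8, 0, 0, 0, 0, 0, 0, 0, 0, 0, 0, 0, 0, 0, 0, 0, 0])

```text
time_s: 56.7
tcp_pos: [509.4, -77.6, 145.5]
eef_rot: [0.096, 3.138, -0.0]
wrist_force: [-0.5, 0.6, 0.1]
grip_width: 47.2
```

```bash
python3 - <<'E'
from h import *
c=cap('side','s50');w=cap('wrist','w50');cap('top','t50')
go(616.7,10.5,24.7,86.7)
cv2.imwrite('pics/s50c.png',cv2.resize(c['img'][170:320,225:385],None,fx=4,fy=4,interpolation=cv2.INTER_CUBIC))
E
```

```text
t 56.9 p [510.2 -76.4 144.7] jaw 86.6 zax [ 0.001 -0.    -1.   ] q [-0.29  0.34 -0.32  0.91  0.   -0.23] F [ 0.1  0.4 -0.2] w 46.9
turn [0.001 0.008 0.006]
turn [ 1.3000e-02 -1.0000e-03 -2.2494e+01]
shift units [ 2.662  2.173 -3.001]
```

View pics/s50c.png

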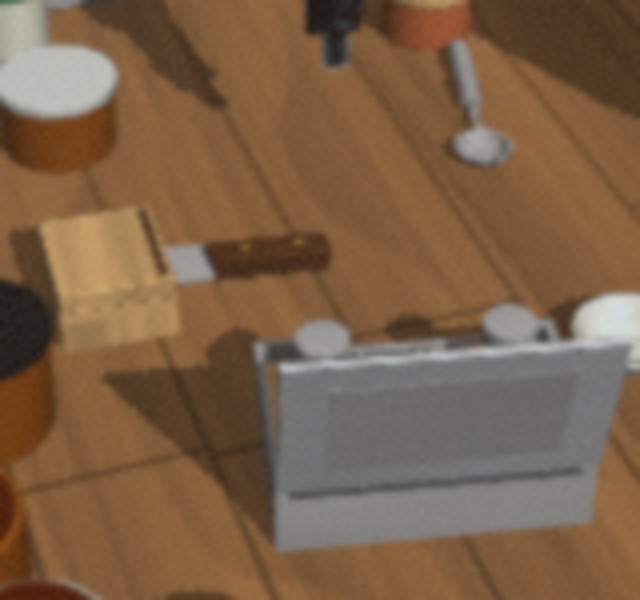

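View pics/w50.png

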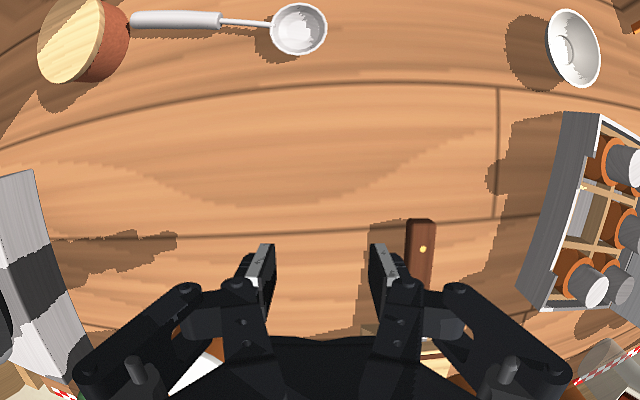

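View pics/t50.png

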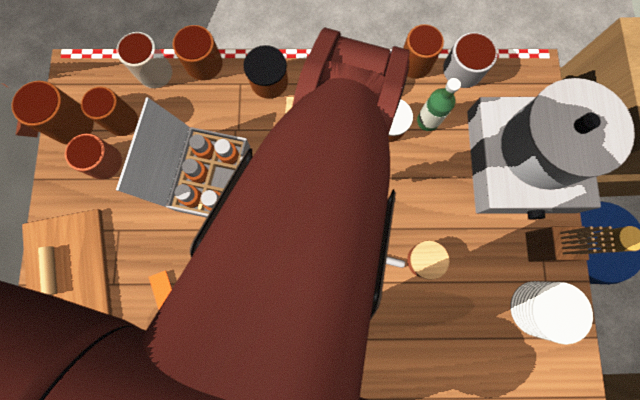

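Request:
drive_tool(motion=[-0.6, -0.9, 0.5, 0, 0, 0, -0.6, -0.9, 0.5, 0, 0, 0, -0.6, -0.9, 0.3, 0, 0, 0, -0.6, -0.9, 0, 0, 0, 0, -0.6, -0.9, 0, 0, 0, 0, 0, -0.9, 0, 0, 0, 0, 0, 0, 0, 0, 0, 0, 0, 0, 0, 0, 0, 0])

```text
time_s: 57.65
tcp_pos: [389.8, -292.9, 196.1]
eef_rot: [-0.094, -3.14, -0.001]
wrist_force: [0.2, -0.0, 0.4]
grip_width: 47.0
```

```bash
python3 - <<'E'
from h import *
c=cap('side','s51');t=cap('top','t51');w=cap('wrist','w51')
A=cv2.resize(t['img'][95:235,165:345],None,fx=4,fy=4,interpolation=cv2.INTER_CUBIC)
cv2.imwrite('pics/t51c.png',A)
cv2.imwrite('pics/s51c.png',cv2.resize(c['img'][205:265,225:325],None,fx=8,fy=8,interpolation=cv2.INTER_CUBIC))
# expected
M=np.array([672.6,7.4,0]);a=np.array([.9984,-.0558,0])
for L,z in((-35,37),(-35,43),(-135,43),(-135,34)): print(L,z,proj(t,M+L*a+[0,0,z]).round(1),proj(c,M+L*a+[0,0,z]).round(1))
E
```

```text
-35 37 [302.1 143.3] [276.4 231. ]
-35 43 [302.  142.5] [276.4 229.5]
-135 43 [299.8 178.5] [306.6 224.4]
-135 34 [300.  179.3] [306.6 226.6]
```

View pics/t51c.png

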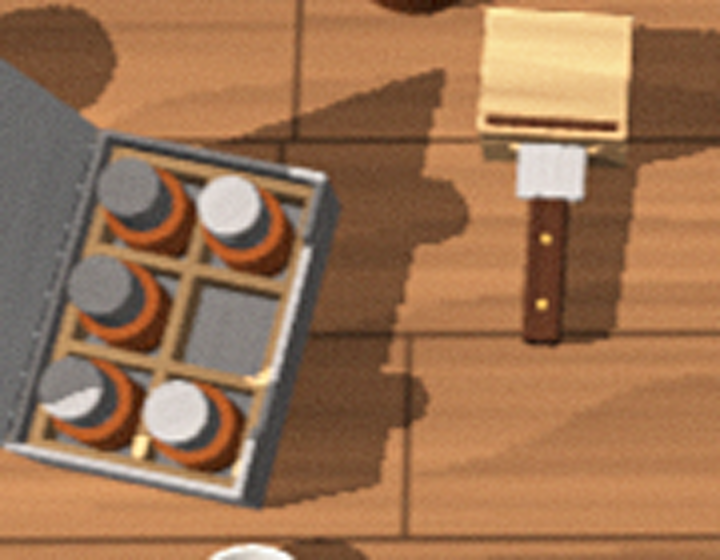

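View pics/s51c.png

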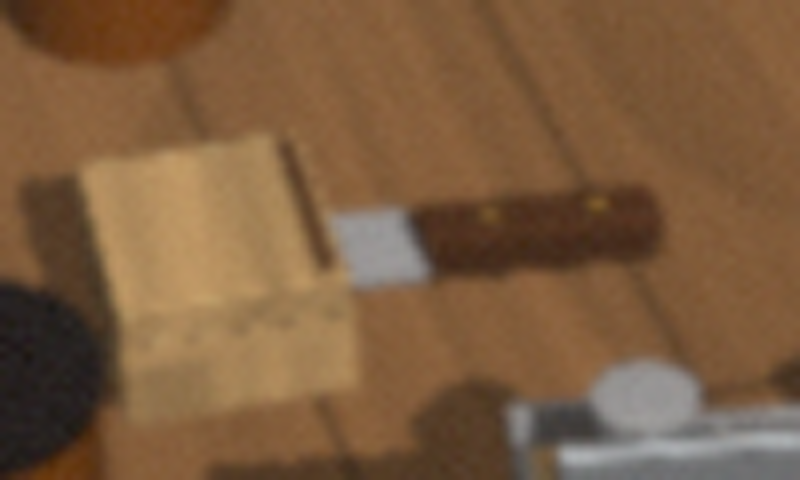

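```bash
python3 - <<'E'
from h import *
t=load('t51')
M=np.array([672.6,7.4,32]);print((proj(t,M)-[165,95])*4)
for z in (32,38,43): print(onz(t,165+543/4-.4,95+342/4-.4,z).round(1),onz(t,165+547/4-.4,95+198/4-.4,z).round(1))
go(500,16.5,110,86.6)
E
```

```text
[551.95922232 147.11161873]
[536.2  14.   32. ] [637.2  11.7  32. ]
[534.7  13.7  38. ] [635.   11.5  38. ]
[533.4  13.4  43. ] [633.2  11.2  43. ]
t 57.8 p [ 389.7 -291.6  196.1] jaw 86.7 zax [-0.     0.001 -1.   ] q [-0.79  0.24 -0.31  1.01  0.   -0.74] F [ 0.5 -0.2  0. ] w 46.9
turn [-0.004 -0.002 -0.013]
turn [ 4.0000e-03 -7.0000e-03  2.2487e+01]
shift units [ 2.756  7.703 -2.153]
```

Request:
drive_tool(motion=[0.28, 0.77, -0.1, 0, 0, 0, 0.28, 0.77, -0.1, 0, 0, 0, 0.28, 0.77, -0.1, 0, 0, 0, 0.28, 0.77, -0.1, 0, 0, 0, 0.28, 0.77, -0.1, 0, 0, 0, 0.28, 0.77, -0.1, 0, 0, 0, 0.28, 0.77, -0.1, 0, 0, 0, 0.28, 0.77, -0.1, 0, 0, 0, 0.26, 0.77, -0.1, 0, 0, 0, 0, 0.77, -0.1, 0, 0, 0, 0, 0, 0, 0, 0, 0, 0, 0, 0, 0, 0, 0], claw=1, squeeze=40)

```text
time_s: 59.0
tcp_pos: [488.9, 16.6, 156.2]
eef_rot: [-0.088, -3.14, 0.0]
wrist_force: [-0.6, 0.4, -0.1]
grip_width: 0.1
```

```bash
python3 - <<'E'
from h import *
w=cap('wrist','w52')
go(505,14.5,24,86.6)
E
```

```text
t 59.0 p [489.1  15.8 156.4] jaw 86.7 zax [-0. -0. -1.] q [-0.12  0.28 -0.37  0.91 -0.   -0.06] F [-1.1 -0.6  0.2] w 0.0
turn [ 0.002 -0.    -0.014]
turn [0.0000e+00 3.0000e-03 2.2486e+01]
shift units [ 0.398 -0.032 -3.309]
```

View pics/w52.png

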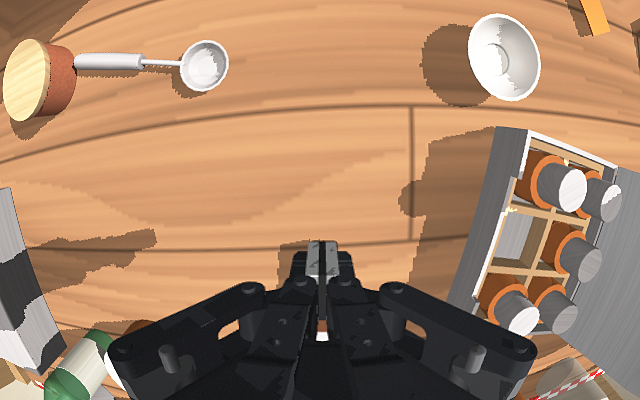

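Request:
drive_tool(motion=[0, -0.03, -0.8, 0, 0, 0, 0, 0, -0.9, 0, 0, 0, 0, 0, -0.9, 0, 0, 0, 0, 0, -0.7, 0, 0, 0, 0, 0, 0, 0, 0, 0, 0.15, 0, 0, 0, 0, 0, 0.15, -0.01, 0, 0, 0, 0, 0.15, -0.01, 0, 0, 0, 0, 0.15, -0.01, 0, 0, 0, 0, 0, 0, 0, 0, 0, 0])

```text
time_s: 60.05
tcp_pos: [515.0, 12.6, 25.0]
eef_rot: [0.093, 3.138, -0.0]
wrist_force: [0.1, -0.8, -0.3]
grip_width: -0.1
```

Request:
drive_tool(motion=[0.1, 0, 0, 0, 0, 0, 0.05, 0, 0, 0, 0, 0, 0, 0, 0, 0, 0, 0])

```text
time_s: 60.35
tcp_pos: [519.5, 12.8, 24.3]
eef_rot: [0.093, 3.14, -0.0]
wrist_force: [-0.6, 0.5, -0.2]
grip_width: -0.1
```

Request:
drive_tool(motion=[0.06, 0, 0, 0, 0, 0, 0, 0, 0, 0, 0, 0])

```text
time_s: 60.55
tcp_pos: [521.9, 12.8, 24.3]
eef_rot: [0.093, 3.14, -0.0]
wrist_force: [0.8, -0.4, 0.4]
grip_width: 0.2
```

Request:
drive_tool(motion=[0.06, 0, 0, 0, 0, 0, 0, 0, 0, 0, 0, 0])

```text
time_s: 60.75
tcp_pos: [524.4, 12.7, 24.3]
eef_rot: [0.093, 3.14, -0.0]
wrist_force: [0.3, -0.5, -0.8]
grip_width: -0.1
```

Request:
drive_tool(motion=[0.06, 0, 0, 0, 0, 0, 0, 0, 0, 0, 0, 0])

```text
time_s: 60.95
tcp_pos: [526.8, 12.7, 24.3]
eef_rot: [0.093, 3.14, -0.0]
wrist_force: [-1.0, 0.2, -0.4]
grip_width: 0.1
```

Request:
drive_tool(motion=[0.05, 0, 0, 0, 0, 0, 0, 0, 0, 0, 0, 0])

```text
time_s: 61.15
tcp_pos: [528.4, 12.8, 24.2]
eef_rot: [-0.093, -3.14, -0.0]
wrist_force: [-0.1, -0.7, -0.2]
grip_width: 0.2
```

Request:
drive_tool(motion=[0.05, 0, 0, 0, 0, 0, 0, 0, 0, 0, 0, 0])

```text
time_s: 61.35
tcp_pos: [528.8, 12.9, 23.8]
eef_rot: [-0.093, -3.137, 0.0]
wrist_force: [-5.4, 0.5, 2.7]
grip_width: 0.2
```

Request:
drive_tool(motion=[0.06, 0, 0, 0, 0, 0, 0, 0, 0, 0, 0, 0])

```text
time_s: 61.55
tcp_pos: [528.9, 13.0, 23.4]
eef_rot: [-0.093, -3.133, 0.0]
wrist_force: [-11.6, 0.5, 7.4]
grip_width: -0.0
```

Request:
drive_tool(motion=[-0.3, 0, 0, 0, 0, 0, -0.5, 0, 0, 0, 0, 0, -0.5, 0, 0.6, 0, 0, 0, -0.3, -0.3, 1, 0, 0, 0, -0.4, -0.8, 1, 0, 0, 0, -0.4, -0.9, 0.8, 0, 0, 0, -0.4, -0.9, 0, 0, 0, 0, 0, -0.9, 0, 0, 0, 0, 0, -0.9, 0, 0, 0, 0, 0, -0.9, 0, 0, 0, 0, 0, 0, 0, 0, 0, 0])

```text
time_s: 62.65
tcp_pos: [422.9, -212.7, 157.4]
eef_rot: [0.099, 3.138, -0.004]
wrist_force: [0.2, 0.8, 0.2]
grip_width: 0.1
```

```bash
python3 - <<'E'
from h import *
c=cap('side','s53');t=cap('top','t53')
A=cv2.resize(t['img'][80:255,165:345],None,fx=3.4,fy=3.4,interpolation=cv2.INTER_CUBIC)
cv2.imwrite('pics/t53c.png',A)
go(505,14.5,24,86.6)
# lid edge: far corners in top view -> height
s=load('s53')
E
```

```text
t 62.8 p [ 422.1 -209.1  156.9] jaw 86.5 zax [-0.  0. -1.] q [-0.62  0.25 -0.42  0.9   0.   -0.55] F [-0.3  1.5 -0.1] w -0.1
turn [-0.002 -0.     0.012]
turn [-0.0000e+00  4.0000e-03 -2.2487e+01]
shift units [ 2.073  5.589 -3.324]
```

View pics/t53c.png

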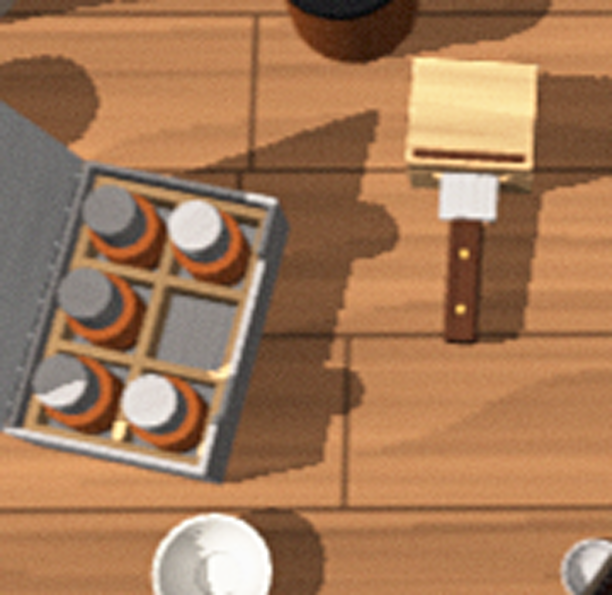

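View pics/s53.png

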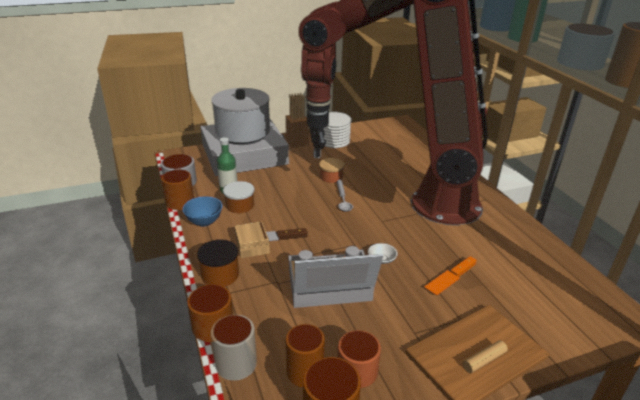

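View pics/t53.png

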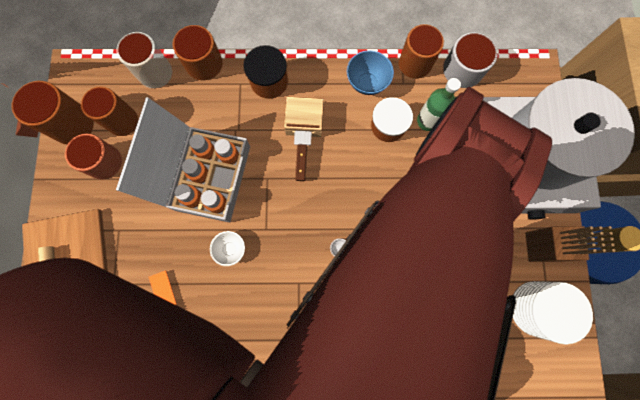

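```bash
python3 - <<'E'
from h import *
t=load('t53')
for th in (1.57,1.75,1.85,1.9):
    print(th,[proj(t,cad(77-154*np.cos(th),y,60+154*np.sin(th))).round(1) for y in(-111,111)])
for k,(x,y),(u,v) in [(3,(34,-68),(107,210)),(0,(-34,-68),(196,226)),(4,(34,0),(86,292)),(5,(34,68),(62,382)),(2,(-34,68),(149,402))]:
    print(k,proj(t,cad(x,y,96)).round(1),(165+u/3.4-.35,80+v/3.4-.35))
finish_job()
E
```

```text
1.57 [array([166.4, 100.1]), array([137.9, 194.5])]
1.75 [array([155.1,  98.3]), array([126.1, 192.3])]
1.85 [array([149.3,  97.8]), array([120.2, 191.3])]
1.9 [array([146.7,  97.7]), array([117.5, 190.9])]
3 [196.9 140.1] (196.12058823529412, 141.41470588235293)
0 [222.9 145.2] (222.29705882352943, 146.12058823529412)
4 [189.8 165.4] (189.94411764705882, 165.53235294117647)
5 [182.6 191.3] (182.88529411764708, 192.0029411764706)
2 [209.3 196.7] (208.4735294117647, 197.88529411764708)
the job is handed in; nothing more can be done
```

The caddy is ready and the job is handed in at about 63 s of the 210 s allowed. I got no verdict back, so the checks below are my own.

- **Cover:** I levered it up with the scraper blade through the pry gap, with the fingers off it throughout. It now leans back at about 1.87 rad, judged from the positions of its far corners in the top view, which is well past upright.
- **Jars:** All five jars I found stand in their own cells: 0, 2, 3, 4 and 5. In the last top view every cap is within about 1.5 pixels of where a jar seated on its cell floor would appear. I felt the floor as each jar went down.
- **Scraper:** I laid it on the counter while moving the jars, so the order you asked for was kept, then put it in the rack. The blade bottomed at the expected depth. After release, about 35 mm of blade showed, which is what a fully home blade should show. A gentle 12 N push on the handle end did not move it further.
- **Other things:** I never touched the tubs, dish, bottle, spoon or the orange look-alike, and all looked unmoved in the last images. I saw no knock to the scraper or any jar.

No check failed. The side camera's calibration read about 2 pixels off the top camera's, so I went by the top and wrist cameras.

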